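Lock a cell's hold-down link under its stud and pin it

TASK

Lock down the gas cell on the fixture: tilt the steel link so that its oblong eye slips under the brass head of the stud, then level it so that it lies flat across the cell and the post with the stud in the middle of the eye. Then take the orange-headed pin from its sloping rack and push it fully home, down through the link's round hole into the post, and let go. Do not disturb the amber bottle, the jar or the loose valve.

Things in the scene. Friction and masses are not known exactly. Their poses are not given: they have to be found in the camera images.
- fixture: Clamp fixture fixed to the bench: aluminium base plate 200 x 84 x 12 mm. Origin: centre of its underside on the bench (z = 0); x runs from the stud (x = -62 mm) over the cell (x = 0) to the blue post (x = +58 mm, 44 x 50 mm), z up. The locked link lies on the cell's and the post's tops, its origin straight above the fixture's origin, its x along the fixture's x.
- cell_top (a point): Centre of the steel cell's flat top, 58 mm across, 60 mm above the bench, as high as the post. A 14 mm pipe stub leaves each side of the cell (to y = +-46 mm, 26 mm up).
- stud (a point): Centre of the underside of the stud's brass hammer head, 70 mm above the bench; axes as the fixture's. The head is a bar 50 mm long (along the fixture's x), 16 mm wide (y) and 8 mm thick, from 70 to 78 mm above the bench. Below it is a round stem 10 mm thick, free from 20 to 70 mm above the bench.
- post_hole (a point): Centre of the upright round hole's mouth in the post top, 60 mm above the bench; hole 12 mm wide, 48 mm deep; axes as the fixture's.
- link: Loose steel link, a flat plate 178 x 50 x 6 mm, about 0.3 kg, that starts flat on the mat. Origin: on its underside, below the middle of the grip tab; x along its length from the eye end (edge at x = -98 mm) to the round-hole end (edge at x = +80 mm), z out of the plate on the tab's side.
- link_tab (a point): Middle of the link's red upright grip tab, 24 mm above the link's underside; the tab is 46 mm long (link x), 10 mm thick (link y) and stands from the plate's top face to 42 mm above its underside.
- link_eye (a point): Centre of the link's oblong eye, a slot 43 mm long (link x -83.5 to -40.5 mm) and 26 mm wide, on the plate's top face; 4 mm below point stud when locked. Shorter than the head, it passes only tilted: round-hole end raised about 30 degrees, eye down over the head end farther from the cell, its outer end drawn in under the head near the stem, plate levelled, slid back to centre.
- link_hole (a point): Centre of the link's round hole, 13 mm wide, on the plate's top face (link x = +58 mm); axes as the link's.
- pin: Loose locking pin, 0.09 kg, 86 mm long. Origin: on its axis at the shoulder under the head; z from shank to head. Head: orange cylinder 24 mm across, z 0 to 36 mm. Shank: steel, 10 mm across, z 0 to -50 mm, last 6 mm tapered. Starts in the rack's bore, leaning 30 degrees from upright, shoulder on the sloping face. Home: shoulder on the link's top face.
- pin_tip (a point): End of the pin's shank, on its axis, 50 mm below the shoulder.
- rack: Grey plastic pin rack fixed to the bench, foot 110 x 90 mm. Origin: centre of its underside; z up. On the foot stands a block with a sloping top face 60 x 50 mm whose normal leans 30 degrees from upright towards the rack's -x; a 12.5 mm bore runs square into that face, in its middle. Highest point of the block about 82 mm above the bench.
- mat: Black rubber mat, 215 x 140 x 4 mm, fixed; origin: centre of its underside, long side along its x.
- bottle: Bystander: amber bottle with blue cap, 62 mm across, 150 mm tall, origin: centre of its underside.
- jar: Bystander: pale jar with blue cap, 72 mm across, 95 mm tall, origin: centre of its underside.
- valve: Bystander: loose steel ball valve with a flat yellow handle, 110 x 26 mm, 42 mm high, lying along its x, origin: centre of its underside.
- stand: Fixed retort stand with a gauge: round foot 100 mm across, 14 mm rod, gauge 60 mm across at 245 mm, top 275 mm above the bench; origin: centre of its underside.
Not all that is in view belongs to the job. Of the things shaped like the pin, the orange one is meant.

How it is judged (in metres and radians):
On the way:
1. the link lies level with its eye round the stud, below the head (angle between link's own z axis and vertical below 0.12 rad and x of link_eye in the frame of stud between -0.008 and 0.008 m and y of link_eye in the frame of stud between -0.009 and 0.009 m and z of link_eye in the frame of stud between -0.014 and 0 m), for 0.2 s.
At the end, for the whole second after the job is handed in: Link level within 0.06 rad, the stud in its eye: eye centre within 3.3 mm of the stud along the fixture, 7.5 mm across it, link top 0.5 to 8 mm below the head. Pin upright within 0.1 rad, within 3.5 mm of the link hole's centre, its tip 40 mm or more (at most 48) below the post top. Both at rest (angle between link's own z axis and vertical below 0.06 rad and x of link_eye in the frame of stud between -0.0033 and 0.0033 m and y of link_eye in the frame of stud between -0.0075 and 0.0075 m and z of link_eye in the frame of stud between -0.008 and -0.0005 m and angle between pin's own z axis and vertical below 0.1 rad and horizontal distance between pin_tip and post_hole below 0.005 m and horizontal distance between pin and link_hole below 0.0035 m and z of pin_tip in the frame of post_hole between -0.048 and -0.04 m and linear speed of each of link, pin below 0.02 m/s); the robot touches nothing.
It fails at once if the bottle is shifted more than 25 mm or tipped (distance of bottle from where it was at the start of the episode above 0.025 m or angle between bottle's own z axis and vertical above 0.3 rad).
It fails at once if the jar is shifted more than 25 mm or tipped (distance of jar from where it was at the start of the episode above 0.025 m or angle between jar's own z axis and vertical above 0.3 rad).
It fails at once if the valve is shifted more than 25 mm or tipped (distance of valve from where it was at the start of the episode above 0.025 m or angle between valve's own z axis and vertical above 0.3 rad).
It also fails if it takes over 72 s, if anything falls off the work surface, if the arm or the gripper's body presses on something with over 40 N, if the wrist force passes 120 N, or if a joint passes its speed limit or range.

ROBOT

A 6-joint arm with a two-finger parallel gripper is mounted at the origin on the work surface. World frame = base frame: x ahead of the robot, y to its left, z up, the work surface at z = 0. Lengths are in mm, angles in rad, forces in N, time in s.
With the tool pointing down it reaches from about 350 to 775 mm from the base axis. Payload 7.3 kg.
Tool frame: the origin (TCP) lies at the very end of the fingers, on their centre line; the grasp point (between the pads) lies 19 mm behind it; x points along the fingers, z is the direction in which the jaws open and shut, and the axes are right-handed (so a half turn about x gives the same grasp; the last joint's range is limited). The gripper opens to 92 mm and grips with 3 to 60 N. Pads are 19 mm wide; open, the fingers measure 130 mm over their backs; the gripper's body (75 mm by 190 mm) begins 47 mm behind the grasp point.
Start: joints at [1.166, 0.342, 1.524, -0, 1.275, -0.146], TCP at [134.343, 507.54, 226.741] pointing down, gripper open.
Joint ranges: [-2.53, 2.53], [-0.77, 2.02], [0.04, 2.7], [-1, 4.14], [0.28, 2.66], [-3.11, 3.11]. Speed limits (rad/s): [2.57, 2.57, 3.14, 3.14, 3.14, 3.14].

INTERFACE

Orientations are given as [roll, pitch, yaw] about the fixed x, y, z axes, in that order (R = Rz(yaw) Ry(pitch) Rx(roll)).
In Python, from plant import * gives the robot as it stands.
- The arm moves only by the tool carry_out, never from a script. Its argument "rows" is a list of rows, each a list of 4 numbers: the shift along the world's x, y, z in mm, then the turn about the world's z in degrees. In form: [[x, y, z, twist], ...]. A call has 1 to 20 rows; each row is the pose to reach, as a shift and turn from the pose measured when the call began; what a row does not reach only later rows make up. A row lasts 1/12 s, in which the tool goes at most 41.7 mm and 7.16 degrees, less where a joint would pass 70% of its speed; a pose out of reach is approached as far as the arm can. A call with a gripper value outside its range is refused whole. "hand" is the finger opening in mm, from 0 to 91.8, set as the call begins (left out, the last holds). The fingers move at their own pace and stop on an object; the grip force is fixed at half the most. Time passes only in rows, so rows that repeat a pose let the fingers close. It gives the time, the measured TCP pose, the force and the opening at its end, in the units of the state.
- get_obs(): the state, without advancing time (a new reading comes with each control period).
- capture(name): name is "scene" or "top" or "wrist"; returns the picture (480x640x3 uint8, red, green, blue); there is no depth.
- camera_info(name): a dict with "camera_matrix" (3x3 intrinsics, pixels), "dist" ([k1, k2, p1, p2, k3] as OpenCV has them; the pictures are not rectified), "pose" (4x4, takes a point from camera to world coordinates); the wrist camera has in their place "mount" (4x4, takes a point from camera to tool coordinates, whose origin is the TCP and whose axes are the tool frame's). Camera axes: x right, y down, z forward; pixel columns grow to the right and rows downward; lengths in mm; the calibration is good to about 2 mm. A picture is of the moment at which its call begins: read the wrist's pose just before it. camera_info takes no time and is no camera call.
- close_job(): hands the job in, once; it reports no verdict.
The state is a dict: "time": time; "joint_positions": joint angles; "dq": joint speeds; "tau": joint torques, N m; "tool_pos": TCP position; "tcp_rot": TCP orientation; "contact_force": force on the tool from outside, world axes, zero at the start; "moment": the same for the moment, N m; "grip_width": finger opening in mm.
Only numpy, scipy, OpenCV 4.12 (cv2) and the standard library are available. Lean on these libraries where they do the work, as an engineer would, in place of code of your own. Each camera call takes 0.05 s, during which the arm holds its last target. There are 200 camera calls.

## Working session

There is one attempt and no reset: what is moved stays moved. The work goes in short steps, Python scripts to look and compute and a tool call to move; the robot and the scene stay as the last step left them, time stands still between calls to the robot, and variables do not carry over. Pictures are saved under pics/ and viewed, about 8 in all and at most 12, crops included, and the job is handed in when it is done.

Besides the shell and the picture viewer there is one more tool, called after "Emit:" as name(argument=value, ...), one argument or row to a line, values as JSON. carry_out: Moves the arm, as the interface text tells. Its arguments: {"type":"object","properties":{"rows":{"type":"array"},"hand":{"type":"number"}},"required":["rows"]}

```bash
mkdir -p pics; ls; python3 - <<'E'
from plant import *
import cv2,numpy as np
print(get_obs())
a=capture("scene");b=capture("top")
for n,i in(("scene",a),("top",b)):
    cv2.imwrite(f"pics/{n}0.png",i[:,:,::-1]); c=camera_info(n);print(n,c)
print(camera_info("wrist"))
E
```

```text
pics
{'time': 0.0, 'joint_positions': array([ 1.16599240e+00,  3.42730286e-01,  1.52501668e+00, -2.78616891e-05,
        1.27537014e+00, -1.46016160e-01]), 'dq': array([-1.70671396e-03,  4.81426143e-04,  3.60696830e-04, -6.05259144e-05,
        3.49915932e-04,  2.59897461e-04]), 'tau': array([ 6.70434438e-04, -4.31253290e+01, -2.44218296e+01,  7.17838830e-02,
        5.60220599e-02, -1.10181243e-04]), 'tool_pos': array([134.18803839, 507.14801196, 226.04114357]), 'tcp_rot': array([ 3.01305134,  1.56927164, -1.95811728]), 'contact_force': array([-0.61800562, -0.33872284,  0.31509731]), 'moment': array([-0.00206936, -0.00030958, -0.01784729]), 'grip_width': 91.46596466674771}
scene {'camera_matrix': array([[539.00507791,   0.        , 313.37181756],
       [  0.        , 539.00507791, 243.0015048 ],
       [  0.        ,   0.        ,   1.        ]]), 'dist': array([0.02898846, 0.        , 0.        , 0.        , 0.        ]), 'pose': array([[ 6.55513992e-01,  4.89534360e-01, -5.75028275e-01,
         1.27245592e+03],
       [ 7.54967758e-01, -4.06624781e-01,  5.14470574e-01,
        -
[... 703 characters left out ...]
8e+03],
       [ 0.00000000e+00,  0.00000000e+00,  0.00000000e+00,
         1.00000000e+00]])}
{'camera_matrix': array([[430.07393316,   0.        , 321.85317352],
       [  0.        , 430.07393316, 240.52071488],
       [  0.        ,   0.        ,   1.        ]]), 'dist': array([-0.03330738,  0.        ,  0.        ,  0.        ,  0.        ]), 'mount': array([[-1.83486384e-03, -2.92548046e-01,  9.56249065e-01,
        -1.56964041e+02],
       [-9.23706968e-04, -9.56249771e-01, -2.92550035e-01,
         7.80130209e+01],
       [ 9.99997890e-01, -1.42008340e-03,  1.48435946e-03,
        -4.98472882e-01],
       [ 0.00000000e+00,  0.00000000e+00,  0.00000000e+00,
         1.00000000e+00]])}
```

View pics/scene0.png

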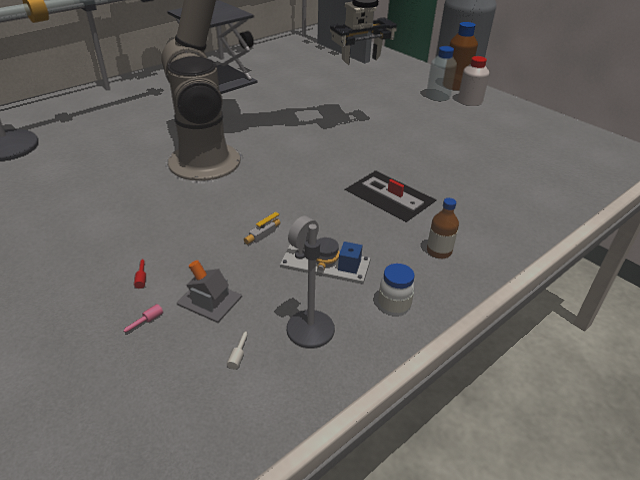

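View pics/top0.png

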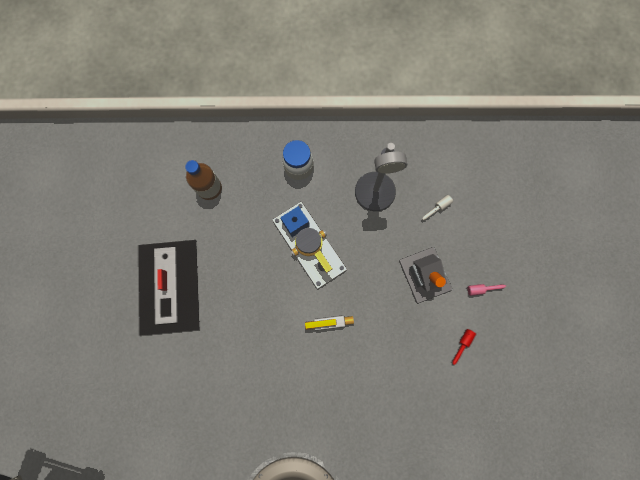

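```bash
cat > h.py <<'E'
import cv2,numpy as np
from plant import *
def ray(n,uv,obs=None):
    c=camera_info(n); uv=np.float64(uv).reshape(-1,1,2)
    p=cv2.undistortPoints(uv,c["camera_matrix"],c["dist"])[:,0]
    if n=="wrist":
        from scipy.spatial.transform import Rotation as R
        T=np.eye(4);T[:3,:3]=R.from_euler("xyz",obs["tcp_rot"]).as_matrix();T[:3,3]=obs["tool_pos"];P=T@c["mount"]
    else: P=c["pose"]
    return P[:3,3],np.c_[p,np.ones(len(p))]@P[:3,:3].T
def onz(n,uv,z,obs=None):
    o,d=ray(n,uv,obs); return o+d*((z-o[2])/d[:,2])[:,None]
def cross(n1,u1,n2,u2,obs=None):
    o1,d1=ray(n1,u1,obs);o2,d2=ray(n2,u2,obs);d1=d1[0];d2=d2[0]
    s=np.linalg.lstsq(np.c_[d1,-d2],o2-o1,rcond=None)[0];a=o1+s[0]*d1;b=o2+s[1]*d2
    return (a+b)/2,np.linalg.norm(a-b)
def blobs(img,lo,hi,box,amin=20):
    h=cv2.cvtColor(img,cv2.COLOR_RGB2HSV);m=cv2.inRange(h,np.array(lo),np.array(hi))
    k=np.zeros_like(m);x0,y0,x1,y1=box;k[y0:y1,x0:x1]=m[y0:y1,x0:x1]
    cs=cv2.findContours(k,cv2.RETR_EXTERNAL,cv2.CHAIN_APPROX_NONE)[0]
    return sorted([c for c in cs if cv2.contourArea(c)>=amin],key=cv2.contourArea,reverse=True)
def cen(c):
    m=cv2.moments(c);return np.array([m["m10"]/m["m00"],m["m01"]/m["m00"]])
E
python3 - <<'E'
from h import *
np.set_printoptions(precision=1,suppress=True)
t=cv2.imread("pics/top0.png")[:,:,::-1];s=cv2.imread("pics/scene0.png")[:,:,::-1]
def rect(lo,hi,box,z,name):
    c=blobs(t,lo,hi,box)[0];r=cv2.minAreaRect(cv2.convexHull(c));b=onz("top",cv2.boxPoints(r),z)
    L=[np.linalg.norm(b[i]-b[i-1]) for i in(1,2)]
    e=b[1]-b[0] if L[0]>L[1] else b[2]-b[1]
    print(name,b.mean(0),L,"yaw",np.degrees(np.arctan2(e[1],e[0]))%180, cv2.contourArea(c))
rect((0,0,150),(180,50,255),(140,240,195,335),10,"link")
rect((0,0,120),(180,60,255),(265,195,355,295),12,"base")
rect((0,0,0),(180,255,50),(130,230,210,345),4,"mat")
def two(lo,hi,b1,b2,name):
    c1=blobs(t,lo,hi,b1);c2=blobs(s,lo,hi,b2)
    if c1 and c2: print(name,cen(c1[0]),cen(c2[0]),*cross("top",cen(c1[0]),"scene",cen(c2[0])))
    else: print(name,len(c1),len(c2))
two((0,150,100),(4,255,255),(140,250,195,310),(370,170,415,205),"tab")
two((100,120,40),(130,255,255),(270,200,310,240),(335,235,365,275),"post")
two((5,170,120),(15,255,255),(420,265,455,295),(180,255,215,285),"pin")
two((100,120,40),(130,255,255),(280,135,315,170),(380,260,416,290),"jarcap")
two((100,120,40),(130,255,255),(180,155,205,178),(440,195,460,212),"botcap")
print("rackfoot,stand", onz("top",[[426,275],[375,192]],0))
c=blobs(t,(20,130,120),(35,255,255),(310,245,340,285));r=cv2.minAreaRect(c[0]);print("head",r,onz("top",cv2.boxPoints(r),78),onz("top",[r[0]],78))
c=blobs(t,(20,130,120),(35,255,255),(300,310,345,335))[0];print("valve",onz("top",[cen(c)],42))
w=np.hstack([cv2.resize(t[190:310,260:470],None,fx=2.6,fy=2.6,interpolation=2)[:312],]) 
v=cv2.resize(s[225:335,120:380],(546,231),interpolation=2)
w=np.vstack([w[:,:546],v]);cv2.imwrite("pics/crop0.png",w[:,:,::-1])
E
```

```text
link [483.7 304.7  10. ] [np.float64(49.19753681489141), np.float64(178.332194516591)] yaw 4.785158740139593 1436.0
base [580.6 -34.   12. ] [np.float64(215.92628144942827), np.float64(239.0868278713977)] yaw 179.15263490776567 8811.0
mat [480.2 298.7   4. ] [np.float64(142.00218827069912), np.float64(219.4398086386183)] yaw 4.444312847572462 5095.0
tab [159.7 279.4] [396.3 182.7] [492.2 305.4  45.2] 2.3343751606444836
post [294.  219.3] [350.4 249.9] [627.8   0.3  58.5] 0.7339421416886319
pin [437.7 278.9] [197.9 269. ] [ 487.9 -313.4   84.9] 2.982849783513676
jarcap [296.1 153.1] [399.2 275. ] [776.2  -4.7  89.4] 0.8734684998767891
botcap [191.7 166.3] [449.9 202.4] [723.5 215.1 146.1] 1.0146908029859545
rackfoot,stand [[ 506.3 -309.2    0. ]
 [ 711.3 -193.8    0. ]]
head ((322.6153869628906, 260.92303466796875), (22.188007354736328, 6.656401634216309), 56.3099365234375) [[544.6 -45.8  78. ]
 [552.9 -58.1  78. ]
 [511.7 -85.1  78. ]
 [503.5 -72.9  78. ]] [[528.1 -65.5  78. ]]
valve [[393.5 -59.1  42. ]]
```

View pics/crop0.png

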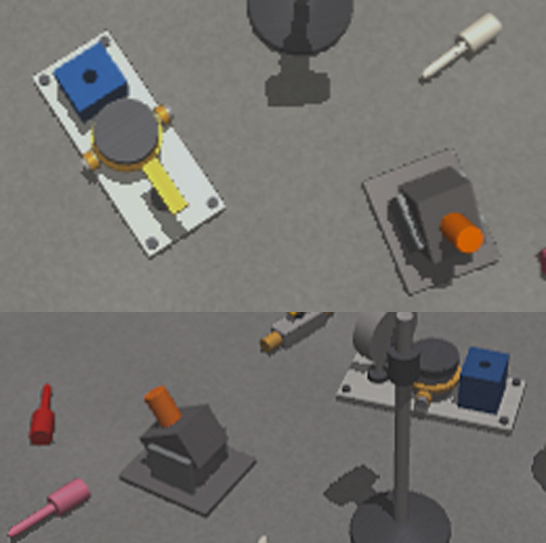

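```bash
python3 - <<'E'
from h import *
from scipy.spatial.transform import Rotation as R
np.set_printoptions(precision=2,suppress=True)
print(R.from_euler("xyz",get_obs()["tcp_rot"]).as_matrix())
t=cv2.imread("pics/top0.png")[:,:,::-1]
for f in(150,170,190):
    c=blobs(t,(0,0,f),(180,60,255),(265,195,355,295))
    h=cv2.convexHull(np.vstack([x for x in c if cv2.contourArea(x)>100]));r=cv2.minAreaRect(h);b=onz("top",cv2.boxPoints(r),12)
    print(f,b.mean(0),np.linalg.norm(b[1]-b[0]),np.linalg.norm(b[2]-b[1]),[np.degrees(np.arctan2(*(b[i]-b[i-1])[1::-1])) for i in(1,2)])
print(onz("top",[[294.6,219.2]],60))
E
```

```text
[[-0.   -0.97  0.26]
 [-0.    0.26  0.97]
 [-1.    0.   -0.  ]]
150 [580.19 -31.62  12.  ] 84.45432153421388 200.1336060049726 [np.float64(-55.21720384951504), np.float64(-147.00793554186967)]
170 [580.26 -32.5   12.  ] 84.48018006693661 199.03047900532462 [np.float64(-55.72082765857269), np.float64(-147.49380222751893)]
190 [579.88 -31.82  12.  ] 83.09472321628279 198.08200652911236 [np.float64(-55.224980965449355), np.float64(-147.00175548015196)]
[[627.49  -1.47  60.  ]]
```

Emit:
carry_out(
  rows=[
    [40,-22,-20,5],
    [75,-42,-40,10],
    [110,-62,-60,15],
    [145,-82,-80,19.5],
    [180,-102,-100,19.5],
    [215,-122,-120,19.5],
    [250,-142,-130,19.5],
    [285,-162,-130,19.5],
    [320,-182,-130,19.5],
    [358,-202,-130,19.5],
    [358,-202,-150,19.5],
    [358,-202,-165,19.5],
    [358,-202,-165,19.5],
    [358,-202,-165,19.5],
  ],
  hand=60,
)

```text
time: 1.27
tool_pos: [491.3, 304.7, 60.1]
tcp_rot: [2.173, 1.567, -2.459]
contact_force: [-0.1, -0.1, -0.0]
grip_width: 60.2
```

```bash
python3 - <<'E'
from h import *
o=get_obs();i=capture("wrist");cv2.imwrite("pics/w1.png",i[:,:,::-1]);print(o["tool_pos"],o["tcp_rot"],o["joint_positions"])
c=blobs(i,(0,150,80),(5,255,255),(0,0,640,480))
for k in c[:2]:
    r=cv2.minAreaRect(k);print(r,onz("wrist",[r[0]],46,o),onz("wrist",cv2.boxPoints(r),46,o))
E
```

```text
[491.25745459 304.71022499  60.12132459] [ 2.17276733  1.56676785 -2.45862503] [ 4.23213781e-01  6.15111689e-01  1.57466379e+00 -1.26686765e-03
  9.55710885e-01 -1.22784613e+00]
((324.5, 290.0), (116.0, 21.0), 90.0) [[487.72921748 304.9282534   46.        ]] [[462.17269168 298.47146794  46.        ]
 [461.47481662 307.13338472  46.        ]
 [515.63629841 311.97525089  46.        ]
 [516.39971967 302.52672262  46.        ]]
```

View pics/w1.png

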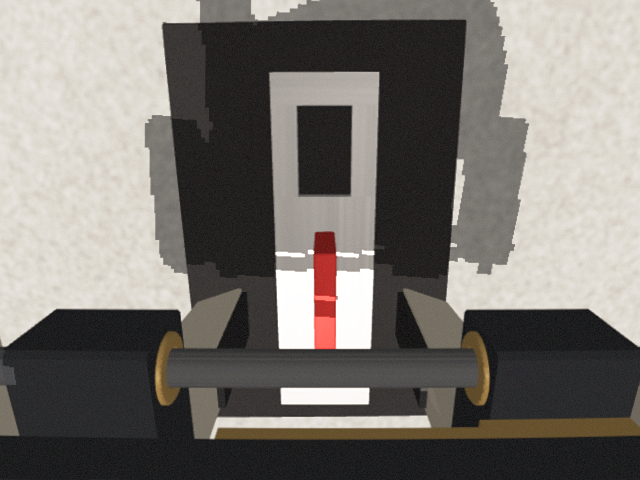

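Emit:
carry_out(
  rows=[
    [1,0.5,-20,0],
    [1,0.5,-38,0],
    [1,0.5,-45,0],
    [1,0.5,-45,0],
    [1,0.5,-45,0],
  ],
)

```text
time: 1.73
tool_pos: [492.5, 306.6, 17.0]
tcp_rot: [2.712, 1.569, -1.917]
contact_force: [-0.3, 0.2, 0.9]
grip_width: 59.9
```

Emit:
carry_out(
  rows=[
    [0,0,0,0],
    [0,0,0,0],
    [0,0,0,0],
    [0,0,0,0],
    [0,0,0,0],
    [0,0,0,0],
    [0,0,30,0],
    [0,0,60,0],
    [0,0,80,0],
    [0,0,80,0],
    [0,0,80,0],
  ],
  hand=0,
)

```text
time: 2.65
tool_pos: [493.1, 306.8, 98.2]
tcp_rot: [-1.79, 1.569, -0.137]
contact_force: [-0.1, -0.2, -0.7]
grip_width: 0.3
```

```bash
python3 - <<'E'
from h import *
o=get_obs();print(o["tool_pos"],o["grip_width"],o["contact_force"])
s=capture("scene");w=capture("wrist");cv2.imwrite("pics/w2.png",np.hstack([cv2.resize(w,(400,300)),cv2.resize(s[100:280,300:540],(400,300))])[:,:,::-1])
E
```

```text
[493.1118063  306.79711581  98.18252838] 0.33180187169572983 [-0.09007548 -0.21823175 -0.72706643]
```

View pics/w2.png

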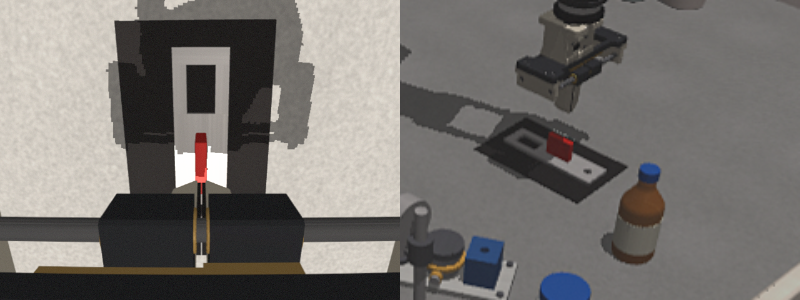

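Emit:
carry_out(
  rows=[
    [0,0,0,0],
    [0,0,0,0],
    [0,0,0,0],
    [0,0,0,0],
    [0,0,0,0],
    [0,0,0,0],
  ],
  hand=40,
)

```text
time: 3.25
tool_pos: [491.8, 306.2, 95.9]
tcp_rot: [2.245, 1.568, -2.385]
contact_force: [-0.1, -0.3, -0.1]
grip_width: 35.7
```

```bash
python3 - <<'E'
from h import *
o=get_obs();print(o["tool_pos"],o["grip_width"])
i=capture("wrist")
c=blobs(i,(0,150,80),(5,255,255),(0,0,640,480))
for k in c[:2]:
    r=cv2.minAreaRect(k);print(r,onz("wrist",cv2.boxPoints(r),46,o))
s=capture("scene");t=capture("top")
c1=blobs(t,(0,150,100),(4,255,255),(140,250,195,310));c2=blobs(s,(0,150,100),(4,255,255),(370,170,415,205))
print(cen(c1[0]),cen(c2[0]))
E
```

```text
[491.80662634 306.23600961  95.93833239] 35.66022636229883
((321.0, 263.0), (96.0, 18.0), 90.0) [[464.24777162 298.41299997  46.        ]
 [463.51715397 307.28257889  46.        ]
 [515.55453812 311.85130903  46.        ]
 [516.3401951  302.34104744  46.        ]]Traceback (most recent call last):
  File "<stdin>", line 9, in <module>
IndexError: list index out of range
```

Emit:
carry_out(
  rows=[
    [0.5,-1,-35,0],
    [0.5,-1,-65,0],
    [0.5,-1,-80,0],
    [0.5,-1,-80,0],
    [0.5,-1,-80,0],
  ],
)

```text
time: 3.82
tool_pos: [492.1, 305.1, 15.8]
tcp_rot: [2.159, 1.567, -2.471]
contact_force: [-0.2, 0.8, 0.7]
grip_width: 39.9
```

Emit:
carry_out(
  rows=[
    [0,0,0,0],
    [0,0,0,0],
    [0,0,0,0],
    [0,0,0,0],
    [0,0,0,0],
    [0,0,0,0],
    [0,0,0,0],
    [0,0,0,0],
    [0,0,0,0],
    [0,0,0,0],
  ],
  hand=0,
)

```text
time: 4.65
tool_pos: [492.5, 305.4, 16.5]
tcp_rot: [2.222, 1.568, -2.408]
contact_force: [-1.0, 0.0, 5.6]
grip_width: 9.6
```

Emit:
carry_out(
  rows=[
    [0,0,20,0],
    [0,0,50,0],
    [0,-15,85,0],
    [0,-45,115,0],
    [10,-80,115,0],
    [25,-115,115,0],
    [40,-150,115,5],
    [60,-185,115,10],
    [80,-220,115,15],
    [105,-250,115,21],
    [130,-275,115,26],
    [150,-296,115,28.7],
    [150,-296,115,28.7],
    [150,-296,115,28.7],
  ],
)

```text
time: 5.82
tool_pos: [642.3, 7.8, 129.7]
tcp_rot: [1.593, 1.566, -2.539]
contact_force: [-1.1, 0.4, -3.9]
grip_width: 10.1
```

```bash
python3 - <<'E'
from h import *
from scipy.spatial.transform import Rotation as R
o=get_obs();i=capture("wrist");s=capture("scene");M=R.from_euler("xyz",o["tcp_rot"]).as_matrix()
print(o["tool_pos"],o["contact_force"],o["grip_width"],"toolz yaw",np.degrees(np.arctan2(M[1,2],M[0,2])))
cv2.imwrite("pics/w3.png",np.hstack([cv2.resize(i,(480,360)),cv2.resize(s[130:310,250:410],(320,360))])[:,:,::-1])
cv2.imwrite("pics/w3full.png",i[:,:,::-1])
E
```

```text
[642.25242401   7.8435161  129.71346675] [-1.14848278  0.35376082 -3.92759558] 10.104456914537906 toolz yaw 123.27965737053081
```

View pics/w3.png

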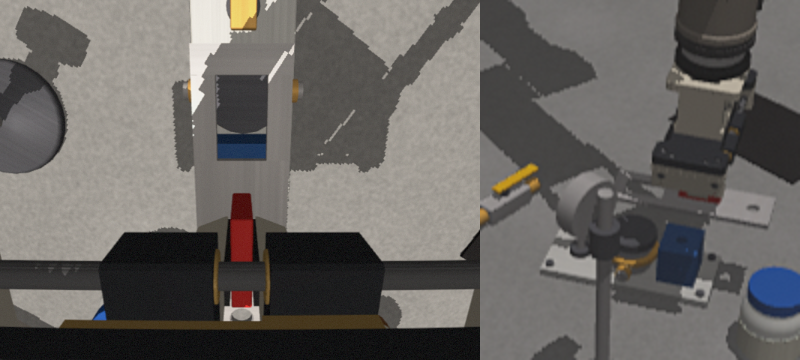

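Emit:
carry_out(
  rows=[
    [-0.5,0.8,-25,0],
    [-0.5,0.8,-45,0],
    [-0.5,0.8,-53,0],
    [-0.5,0.8,-56,0],
    [-0.5,0.8,-57,0],
    [-0.5,0.8,-57,0],
  ],
)

```text
time: 6.42
tool_pos: [641.3, 11.1, 74.2]
tcp_rot: [1.762, 1.567, -2.367]
contact_force: [-0.7, 0.5, -3.3]
grip_width: 10.0
```

Emit:
carry_out(
  rows=[
    [-6,-5.5,-1,0],
    [-12,-9.5,-1,0],
    [-18,-13.5,-1,0],
    [-24,-17.5,-1,0],
    [-24,-17.5,-1,0],
    [-24,-17.5,-1,0],
  ],
)

```text
time: 6.92
tool_pos: [617.0, -7.0, 73.6]
tcp_rot: [1.842, 1.568, -2.288]
contact_force: [-0.2, 0.9, -4.6]
grip_width: 9.9
```

```bash
python3 - <<'E'
from h import *
o=get_obs();i=capture("wrist");s=capture("scene")
print(o["tool_pos"],o["contact_force"],o["grip_width"])
cv2.imwrite("pics/w4.png",np.hstack([cv2.resize(i,(480,360)),cv2.resize(s[150:290,280:405],(320,360))])[:,:,::-1])
E
```

```text
[617.03945626  -6.95785127  73.58578945] [-0.18597475  0.8894636  -4.59394377] 9.894989574124727
```

View pics/w4.png

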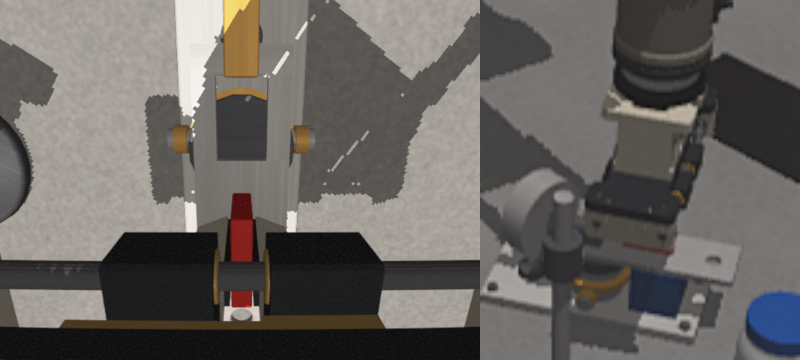

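Emit:
carry_out(
  rows=[
    [-1,-0.7,7,0],
    [-2.7,-1.8,13.5,0],
    [-5,-3.3,19,0],
    [-7.5,-4.9,24,0],
    [-10.5,-6.9,29,0],
    [-13.4,-8.8,34,0],
    [-17,-11.1,39,0],
    [-20.5,-13.4,43,0],
    [-22.5,-14.8,46,0],
    [-22.5,-14.8,46,0],
  ],
)

```text
time: 7.85
tool_pos: [594.5, -21.6, 120.1]
tcp_rot: [1.837, 1.568, -2.293]
contact_force: [-1.6, 0.7, -7.4]
grip_width: 9.9
```

```bash
python3 - <<'E'
from h import *
o=get_obs();i=capture("wrist");s=capture("scene")
print(o["tool_pos"],o["contact_force"],o["grip_width"])
cv2.imwrite("pics/w5.png",np.hstack([cv2.resize(i,(480,360)),cv2.resize(s[150:290,280:405],(320,360))])[:,:,::-1])
E
```

```text
[594.45435144 -21.56982515 120.08941533] [-1.60090741  0.7370068  -7.44580841] 9.92266403687796
```

View pics/w5.png

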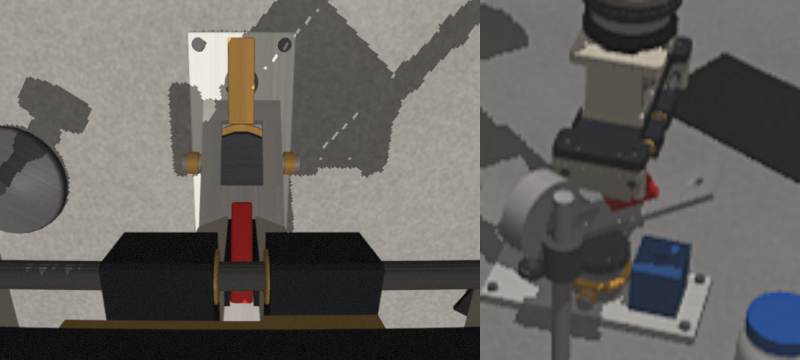

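```bash
cat >> h.py <<'E'
def link_rows(th,dx=0):
    """wrist px rows of plate tip, slot outer, slot inner edges (top face) for tilt th deg"""
    c=camera_info("wrist");W=np.linalg.inv(c["mount"]);t=np.radians(th);P=[]
    for lx in(-98,-83.5,-40.5):
        a,b=lx+dx,6-31.
        P.append([-19-(a*np.sin(t)+b*np.cos(t)),-(a*np.cos(t)-b*np.sin(t)),0])
    r=cv2.Rodrigues(W[:3,:3])[0]
    return cv2.projectPoints(np.float64(P),r,W[:3,3],c["camera_matrix"],c["dist"])[0][:,0,1]
E
python3 - <<'E'
from h import *
for t in(0,24,28,32,36,40):print(t,link_rows(t),link_rows(t,2))
E
```

```text
0 [ 51.81916504  94.99882631 211.35150108] [ 57.89804134 100.79360759 216.35891001]
24 [107.33516435 138.46673357 234.79973749] [111.58762845 142.81529916 239.42167571]
28 [117.6669343  147.08237049 239.84654893] [121.66930542 151.21257227 244.36562185]
32 [128.17219425 155.95426629 245.14980774] [131.9385755  159.87401752 249.55836289]
36 [138.82088283 165.04864228 250.68800058] [142.36449603 168.76578815 254.97924481]
40 [149.58925313 174.33733374 256.44129935] [152.92239189 177.85950076 260.60914501]
```

Emit:
carry_out(
  rows=[
    [7,4.6,4.5,0],
    [14,9.3,10,0],
    [17,11,18,0],
    [17,11,26,0],
    [17,11,31,0],
    [6,3.5,32,0],
    [-10,-7,32,0],
    [-26,-17,32,0],
    [-40,-26.5,32,0],
    [-45,-30,32,0],
    [-45,-30,32,0],
    [-45,-30,32,0],
  ],
)

```text
time: 8.95
tool_pos: [550.7, -51.9, 152.6]
tcp_rot: [2.698, 1.568, -1.432]
contact_force: [0.4, -0.3, -4.3]
grip_width: 9.9
```

```bash
python3 - <<'E'
from h import *
o=get_obs();i=capture("wrist");s=capture("scene")
d=o["tool_pos"][:2]-[580,-31.8];print(o["tool_pos"],d@[.837,.548],d@[-.548,.837],o["contact_force"],o["grip_width"])
cv2.imwrite("pics/w6.png",np.hstack([cv2.resize(i,(480,360)),cv2.resize(s[150:290,280:405],(320,360))])[:,:,::-1])
E
```

```text
[550.71647678 -51.86733985 152.61030694] -35.50721116855706 -0.7489927288421505 [ 0.42320295 -0.33340615 -4.28819601] 9.851453728827476
```

View pics/w6.png

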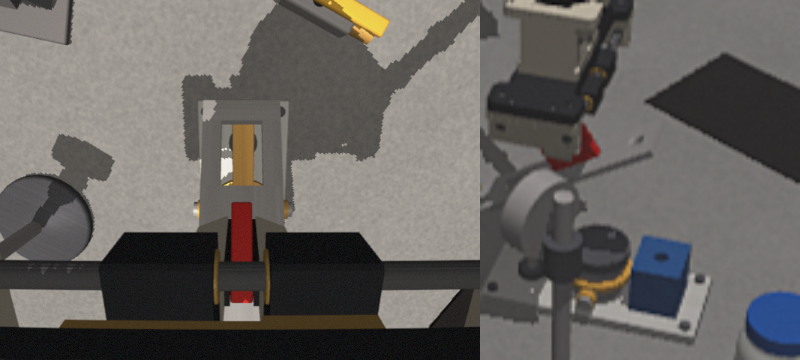

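```bash
python3 - <<'E'
from h import *
o=get_obs();i=cv2.imread("pics/w6.png")
from_full=onz("wrist",[[324,165],[324,246]],78,o);d=from_full[:,:2]-[580,-31.8];print(d@[.837,.548],d@[-.548,.837])
i=capture("wrist");g=cv2.cvtColor(i,cv2.COLOR_RGB2HSV)[:,324];print([(r,*g[r]) for r in range(126,180,3)])
E
```

```text
[-85.0893085  -39.65615295] [-0.74814624 -0.53619895]
[(126, np.uint8(19), np.uint8(24), np.uint8(84)), (129, np.uint8(30), np.uint8(12), np.uint8(88)), (132, np.uint8(30), np.uint8(24), np.uint8(73)), (135, np.uint8(13), np.uint8(18), np.uint8(100)), (138, np.uint8(10), np.uint8(16), np.uint8(98)), (141, np.uint8(15), np.uint8(21), np.uint8(98)), (144, np.uint8(10), np.uint8(23), np.uint8(98)), (147, np.uint8(17), np.uint8(23), np.uint8(99)), (150, np.uint8(20), np.uint8(15), np.uint8(99)), (153, np.uint8(13), np.uint8(23), np.uint8(101)), (156, np.uint8(20), np.uint8(22), np.uint8(103)), (159, np.uint8(17), np.uint8(18), np.uint8(97)), (162, np.uint8(10), np.uint8(18), np.uint8(85)), (165, np.uint8(6), np.uint8(28), np.uint8(91)), (168, np.uint8(17), np.uint8(153), np.uint8(147)), (171, np.uint8(17), np.uint8(151), np.uint8(149)), (174, np.uint8(18), np.uint8(152), np.uint8(148)), (177, np.uint8(17), np.uint8(153), np.uint8(145))]
```

Emit:
carry_out(
  rows=[
    [-3,-2,-5,0],
    [-3,-2,-15,0],
    [-3,-2,-25,0],
    [-3,-2,-33,0],
    [-3,-2,-38,0],
    [-3,-2,-40.5,0],
    [-3,-2,-40.5,0],
    [-3,-2,-40.5,0],
  ],
)

```text
time: 9.77
tool_pos: [548.0, -53.3, 111.5]
tcp_rot: [2.426, 1.568, -1.703]
contact_force: [0.2, -0.1, -3.1]
grip_width: 9.6
```

```bash
python3 - <<'E'
from h import *
o=get_obs();i=capture("wrist");s=capture("scene")
d=o["tool_pos"][:2]-[580,-31.8];print(o["tool_pos"],d@[.837,.548],d@[-.548,.837],o["contact_force"],o["grip_width"])
cv2.imwrite("pics/w7.png",np.hstack([cv2.resize(i[60:330,200:440],(400,450)),cv2.resize(s[150:290,280:405],(400,450),interpolation=2)])[:,:,::-1])
E
```

```text
[548.02066478 -53.34829481 111.51569422] -38.57516914017857 -0.5112470574929304 [ 0.21427013 -0.06843084 -3.13676666] 9.556663738357667
```

View pics/w7.png

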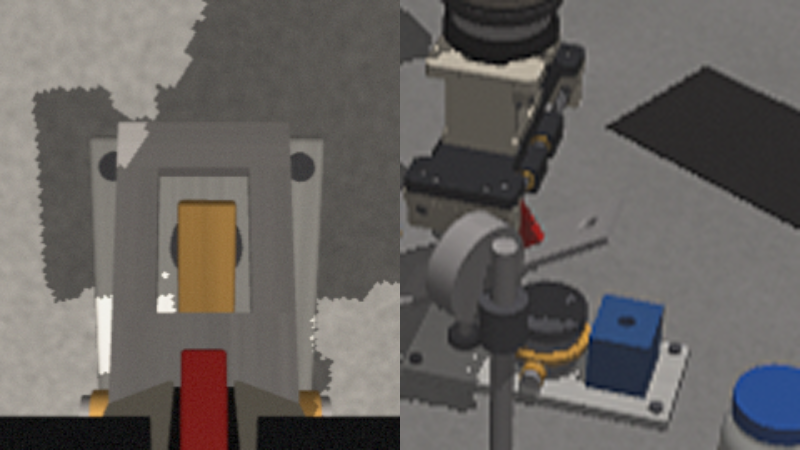

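Emit:
carry_out(
  rows=[
    [4,3.5,0,0],
    [8,6.5,0,0],
    [12,9,0,0],
    [15,11,0,0],
    [17,12.3,0,0],
    [18.5,13.2,0,0],
    [19.5,14,0,0],
    [20,14.4,0,0],
    [20.5,14.5,0,0],
    [20.5,14.5,0,0],
  ],
)

```text
time: 10.7
tool_pos: [568.6, -39.0, 111.9]
tcp_rot: [2.566, 1.567, -1.562]
contact_force: [-0.8, -0.2, -3.8]
grip_width: 9.6
```

```bash
cat > st.py <<'E'
from h import *
o=get_obs();d=o["tool_pos"][:2]-[580,-31.8];print(o["time"],o["tool_pos"],"fix",d@[.837,.548],d@[-.548,.837],o["contact_force"],o["grip_width"])
E
python3 st.py
```

```text
10.7 [568.57198431 -38.96316241 111.8806447 ] fix -13.490662129171664 0.26698566175648786 [-0.7518194  -0.18185411 -3.76878685] 9.594723853706014
```

Emit:
carry_out(
  rows=[
    [0.8,0.5,0,0],
    [1.7,1.1,0,0],
    [2.5,1.6,0,0],
    [3.3,2.2,0,0],
    [4.2,2.7,0,0],
    [4.2,2.7,0,0],
  ],
)

```text
time: 11.2
tool_pos: [570.9, -37.0, 110.7]
tcp_rot: [1.714, 1.564, -2.414]
contact_force: [-5.3, -4.7, -6.9]
grip_width: 9.9
```

```bash
python3 st.py
```

```text
11.2 [570.94398539 -37.04739938 110.73444575] fix -10.455459092441608 0.5706227231019856 [-5.25467711 -4.72211684 -6.91101677] 9.92845586964763
```

Emit:
carry_out(
  rows=[
    [1.5,1,0.3,0],
    [3,2,0.6,0],
    [4,2.7,1,0],
    [5,3.3,1,0],
    [5,3.3,1,0],
  ],
)

```text
time: 11.62
tool_pos: [573.6, -34.6, 110.2]
tcp_rot: [1.439, 1.558, -2.689]
contact_force: [-6.2, -4.4, -7.0]
grip_width: 9.9
```

```bash
python3 st.py; python3 - <<'E'
from h import *
i=capture("wrist");cv2.imwrite("pics/w8.png",i[:,:,::-1]);h=cv2.cvtColor(i,cv2.COLOR_RGB2HSV)
for u in(292,308):  # rail-side column and slot column
    print(u,[int(x) for x in h[80:270:4,u,2]])
E
```

```text
11.6167 [573.59128676 -34.6191081  110.24485985] fix -6.908964215120417 1.1523813756716952 [-6.22547856 -4.44868506 -6.97416117] 9.889341113692229
292 [156, 127, 158, 241, 240, 240, 238, 137, 129, 132, 130, 96, 99, 98, 101, 104, 101, 103, 101, 103, 102, 100, 102, 100, 98, 100, 101, 102, 97, 96, 100, 101, 98, 100, 99, 100, 99, 97, 93, 97, 97, 107, 103, 103, 106, 107, 107, 105]
308 [156, 157, 147, 236, 133, 126, 128, 126, 150, 149, 149, 148, 151, 148, 149, 151, 149, 148, 146, 147, 149, 144, 147, 144, 147, 147, 145, 144, 145, 146, 145, 141, 141, 141, 143, 146, 145, 27, 50, 59, 62, 102, 103, 106, 102, 105, 107, 106]
```

Emit:
carry_out(
  rows=[
    [-0.8,-0.9,-4,0],
    [-0.8,-0.9,-9,0],
    [-0.8,-0.9,-14,0],
    [-0.8,-0.9,-18,0],
    [-0.8,-0.9,-21,0],
    [-0.8,-0.9,-23,0],
    [-0.8,-0.9,-23,0],
  ],
)

```text
time: 12.25
tool_pos: [574.2, -34.7, 88.9]
tcp_rot: [1.543, 1.562, -2.585]
contact_force: [-0.0, 3.5, 6.5]
grip_width: 9.6
```

```bash
python3 st.py; python3 - <<'E'
from h import *
i=capture("wrist");cv2.imwrite("pics/w9.png",i[:,:,::-1]);h=cv2.cvtColor(i,cv2.COLOR_RGB2HSV)
for u in(292,308,324): print(u,[int(x) for x in h[80:280:4,u,2]])
print([int(x) for x in h[80:280:4,324,1]])
E
```

```text
12.25 [574.20064626 -34.68728284  88.89507776] fix -6.436290082121861 0.7613901108524801 [-0.02964219  3.53908175  6.46278286] 9.636372492381454
292 [88, 166, 238, 240, 240, 240, 240, 207, 131, 133, 96, 100, 104, 107, 101, 104, 104, 101, 104, 102, 102, 103, 102, 103, 103, 102, 104, 107, 105, 102, 104, 105, 101, 102, 101, 105, 105, 106, 103, 103, 107, 107, 107, 105, 115, 102, 110, 109, 108, 108]
308 [146, 113, 240, 132, 127, 126, 124, 123, 151, 151, 154, 150, 151, 153, 146, 153, 149, 150, 147, 148, 149, 146, 149, 149, 150, 146, 146, 144, 146, 144, 142, 146, 144, 141, 143, 143, 146, 138, 140, 70, 112, 108, 109, 109, 108, 107, 111, 111, 98, 98]
324 [87, 104, 132, 133, 132, 128, 133, 123, 155, 152, 148, 149, 151, 150, 155, 148, 146, 148, 151, 151, 150, 147, 151, 148, 148, 149, 146, 146, 147, 147, 145, 145, 146, 143, 146, 141, 146, 144, 141, 30, 107, 109, 105, 106, 108, 108, 108, 107, 128, 124]
[23, 20, 17, 19, 21, 14, 15, 151, 150, 154, 157, 156, 154, 155, 153, 159, 155, 152, 152, 155, 156, 160, 152, 155, 153, 152, 155, 150, 153, 156, 157, 153, 155, 157, 157, 156, 155, 152, 159, 17, 21, 21, 17, 19, 21, 19, 21, 17, 195, 195]
```

Emit:
carry_out(
  rows=[
    [2.7,1.8,-3,0],
    [5.4,3.6,-5.5,0],
    [7.8,5.1,-7.5,0],
    [10.1,6.6,-9.5,0],
    [12,7.9,-11.5,0],
    [13.9,9.1,-13.5,0],
    [15,9.9,-15,0],
    [16.2,10.6,-17,0],
    [16.2,10.6,-18.5,0],
    [16.2,10.6,-18.5,0],
  ],
)

```text
time: 13.13
tool_pos: [590.8, -23.9, 73.3]
tcp_rot: [1.714, 1.563, -2.414]
contact_force: [-9.3, 0.3, 22.5]
grip_width: 10.1
```

```bash
python3 st.py; python3 - <<'E'
from h import *
i=capture("wrist");cv2.imwrite("pics/w10.png",i[:,:,::-1]);h=cv2.cvtColor(i,cv2.COLOR_RGB2HSV)
for u in(284,300): print(u,[int(x) for x in h[20:260:5,u,2]])
print([int(x) for x in h[20:260:5,324,1]])
print([int(x) for x in h[180,250:400:3,2]])
E
```

```text
13.1333 [590.76168702 -23.91663509  73.27299559] fix 13.327616006901803 0.7009719399476779 [-9.27470591  0.30314782 22.48465825] 10.052197237136193
284 [157, 162, 158, 136, 226, 232, 171, 229, 229, 230, 234, 237, 123, 127, 120, 119, 122, 123, 121, 114, 120, 117, 114, 119, 119, 118, 116, 116, 116, 115, 113, 115, 115, 116, 117, 118, 114, 113, 119, 122, 122, 112, 116, 113, 113, 115, 116, 111]
300 [161, 165, 161, 154, 231, 148, 147, 146, 143, 143, 147, 147, 144, 144, 144, 142, 139, 140, 139, 139, 141, 137, 140, 134, 134, 130, 129, 132, 129, 130, 130, 127, 128, 122, 121, 144, 148, 34, 119, 120, 118, 119, 116, 117, 118, 123, 116, 117]
[19, 21, 19, 21, 16, 138, 155, 154, 147, 156, 148, 151, 158, 160, 152, 155, 149, 154, 152, 153, 153, 152, 160, 147, 158, 142, 148, 155, 155, 157, 162, 152, 153, 152, 153, 153, 155, 46, 17, 18, 25, 19, 17, 15, 21, 20, 20, 208]
[131, 128, 135, 122, 122, 120, 117, 119, 115, 112, 116, 115, 118, 93, 127, 132, 121, 145, 145, 150, 148, 147, 150, 142, 149, 146, 151, 159, 159, 160, 160, 125, 129, 129, 130, 85, 132, 131, 129, 130, 129, 125, 126, 130, 123, 126, 129, 127, 131, 132]
```

Emit:
carry_out(
  rows=[
    [0,0,1,0],
    [0,0,2,0],
    [0,0,3,0],
    [0,0,4,0],
    [0,0,4,0],
    [0,0,4,0],
  ],
  hand=36,
)

```text
time: 13.68
tool_pos: [590.8, -23.9, 76.9]
tcp_rot: [1.688, 1.563, -2.44]
contact_force: [0.5, 0.3, -0.9]
grip_width: 35.9
```

```bash
python3 st.py; python3 - <<'E'
from h import *
i=capture("wrist");s=capture("scene")
cv2.imwrite("pics/w11.png",np.hstack([cv2.resize(i,(480,360)),cv2.resize(s[150:290,280:405],(320,360))])[:,:,::-1])
cv2.imwrite("pics/w11f.png",i[:,:,::-1])
E
```

```text
13.6833 [590.77110453 -23.92733646  76.90959975] fix 13.329634109281404 0.6868540989385874 [ 0.5349047   0.27277981 -0.86304302] 35.94252712022174
```

View pics/w11.png

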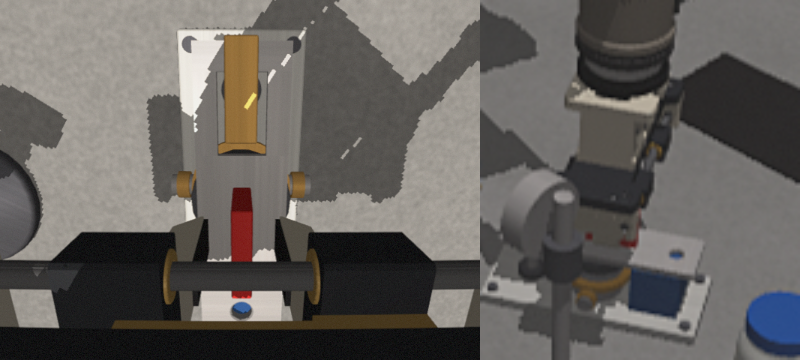

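```bash
python3 - <<'E'
from h import *
import pickle
o=get_obs();i=cv2.imread("pics/w11f.png")[:,:,::-1]
h=cv2.cvtColor(i,cv2.COLOR_RGB2HSV)
def fx(uv,z):
    p=onz("wrist",uv,z,o)[:,:2]-[580,-31.8];return np.c_[p@[.837,.548],p@[-.548,.837]].round(1)
g=cv2.cvtColor(i,cv2.COLOR_RGB2GRAY).astype(int)
for u in(280,298,324,345): print(u,[(r,g[r,u]) for r in range(40,225,1) if abs(g[r+1,u]-g[r-1,u])>14])
print("rows 150 cols",[(u,g[150,u]) for u in range(230,420) if abs(g[150,u+1]-g[150,u-1])>14])
print("slot out,in,tip (66)",fx([[298,96],[298,207],[280,53]],66).tolist(),"head out,in(78)",fx([[322,47],[322,190]],78).tolist(),"(70 in)",fx([[322,205]],70).tolist())
E
```

```text
280 [(40, np.int64(193)), (41, np.int64(219)), (83, np.int64(226)), (84, np.int64(203)), (85, np.int64(183)), (86, np.int64(134)), (93, np.int64(119)), (94, np.int64(154)), (95, np.int64(189)), (96, np.int64(173)), (97, np.int64(121))]
298 [(40, np.int64(198)), (41, np.int64(220)), (44, np.int64(231)), (45, np.int64(213)), (46, np.int64(160)), (47, np.int64(116)), (49, np.int64(103)), (52, np.int64(105)), (53, np.int64(127)), (54, np.int64(166)), (55, np.int64(174)), (56, np.int64(129)), (57, np.int64(106)), (96, np.int64(97)), (105, np.int64(99)), (106, np.int64(89)), (107, np.int64(70)), (131, np.int64(72)), (132, np.int64(86)), (133, np.int64(101)), (188, np.int64(125)), (189, np.int64(75)), (190, np.int64(71)), (191, np.int64(108)), (202, np.int64(114)), (203, np.int64(71)), (205, np.int64(65)), (206, np.int64(66)), (207, np.int64(80)), (208, np.int64(114))]
324 [(40, np.int64(192)), (41, np.int64(189)), (42, np.int64(173)), (43, np.int64(155)), (44, np.int64(131)), (45, np.int64(125)), (46, np.int64(103)), (48, np.int64(108)), (189, np.int64(112)), (190, np.int64(95)), (191, np.
[... 681 characters left out ...]
int64(86)), (241, np.int64(105)), (242, np.int64(120)), (245, np.int64(129)), (246, np.int64(155)), (247, np.int64(208)), (248, np.int64(234)), (258, np.int64(238)), (259, np.int64(210)), (260, np.int64(131)), (261, np.int64(110)), (288, np.int64(108)), (290, np.int64(106)), (291, np.int64(123)), (298, np.int64(124)), (299, np.int64(103)), (301, np.int64(108)), (341, np.int64(114)), (343, np.int64(107)), (344, np.int64(122)), (354, np.int64(117)), (356, np.int64(108)), (357, np.int64(123)), (401, np.int64(118)), (402, np.int64(106)), (403, np.int64(85))]
slot out,in,tip (66) [[-70.1, -9.5], [-27.8, -10.0], [-85.1, -15.9]] head out,in(78) [[-85.5, -0.6], [-36.8, -0.4]] (70 in) [[-29.5, -0.4]]
```

Emit:
carry_out(
  rows=[
    [0,0,-2,0],
    [0,0,-4,0],
    [0,0,-4,0],
    [0,0,-4,0],
    [0,0,-4,0],
    [0,0,-4,0],
    [0,0,-4,0],
    [0,0,-4,0],
    [0,0,-4,0],
  ],
  hand=0,
)

```text
time: 14.53
tool_pos: [590.6, -23.9, 72.8]
tcp_rot: [1.653, 1.563, -2.475]
contact_force: [0.3, -0.4, -3.2]
grip_width: 9.8
```

Emit:
carry_out(
  rows=[
    [-2,-1.3,0.5,0],
    [-4,-2.6,0.5,0],
    [-6,-4,0.5,0],
    [-8,-5.3,0.5,0],
    [-10.2,-6.7,0.5,0],
    [-10.2,-6.7,0.5,0],
    [-10.2,-6.7,0.3,0],
    [-10.2,-6.7,0.3,0],
  ],
)

```text
time: 15.2
tool_pos: [580.5, -30.7, 73.1]
tcp_rot: [1.669, 1.563, -2.459]
contact_force: [-0.1, -0.9, -4.1]
grip_width: 9.8
```

```bash
python3 st.py
```

```text
15.2 [580.50882646 -30.65521805  73.13541803] fix 1.0532282505417139 0.6793455927910034 [-0.08781674 -0.85889866 -4.0756062 ] 9.753000403253864
```

Emit:
carry_out(
  rows=[
    [0,0,-0.5,0],
    [0,0,-0.5,0],
    [0,0,-0.5,0],
    [0,0,-0.5,0],
    [0,0,5,0],
    [0,0,25,0],
    [0,0,55,0],
    [-15,-10,85,0],
    [-35,-22,110,0],
    [-50,-33,120,0],
    [-50,-33,120,0],
    [-50,-33,120,0],
  ],
  hand=40,
)

```text
time: 16.2
tool_pos: [530.7, -64.0, 194.3]
tcp_rot: [1.972, 1.565, -2.158]
contact_force: [0.6, 0.9, 0.1]
grip_width: 40.3
```

```bash
python3 st.py; cat > chk.py <<'E'
from h import *
o=get_obs();i=capture("wrist");t=capture("top")
def fx(n,uv,z):
    p=onz(n,uv,z,o)[:,:2]-[580,-31.8];return np.c_[p@[.837,.548],p@[-.548,.837]].round(1)
cv2.imwrite("pics/chk.png",np.hstack([cv2.resize(i,(480,360)),cv2.resize(t[190:300,260:358],(320,360),interpolation=2)])[:,:,::-1]);cv2.imwrite("pics/chkf.png",i[:,:,::-1])
c=blobs(i,(14,120,80),(35,255,255),(230,0,420,330),100)
for k in c[:2]:
    r=cv2.minAreaRect(k);print("head",r,fx("wrist",cv2.boxPoints(r),78).tolist(),fx("wrist",[r[0]],78))
c=blobs(i,(100,120,20),(130,255,255),(200,0,440,480),30)
for k in c[:3]:
    (u,v),rr=cv2.minEnclosingCircle(k);print("blue",u,v,rr,fx("wrist",[[u,v]],66))
c=blobs(i,(0,150,60),(4,255,255),(200,0,440,480),100)
for k in c[:1]:
    r=cv2.minAreaRect(k);print("tab",r,fx("wrist",cv2.boxPoints(r),48).tolist(),fx("wrist",cv2.boxPoints(r),102).tolist())
E
python3 chk.py
```

```text
16.2 [530.67084235 -64.02802119 194.34328107] fix -58.949460567300754 0.057524653695363526 [0.63534035 0.91669021 0.09584913] 40.34367704797487
head ((322.5, 229.5), (71.0, 23.0), 90.0) [[-85.7, -8.3], [-85.7, 6.5], [-37.1, 7.0], [-37.1, -8.5]] [[-62.   -0.8]]
head ((351.5000305175781, 22.500009536743164), (28.174455642700195, 26.385602951049805), 26.56505012512207) [[-183.8, 5.0], [-196.4, 11.6], [-189.8, 26.4], [-177.1, 19.8]] [[-186.8   15.7]]
tab ((323.0, 314.0), (68.0, 14.0), 90.0) [[-14.1, -5.6], [-14.1, 5.0], [44.3, 5.5], [44.4, -5.7]] [[-35.9, -4.8], [-35.9, 4.0], [12.1, 4.4], [12.2, -4.9]]
```

```bash
python3 - <<'E'
from h import *
o=get_obs();i=cv2.imread("pics/chkf.png");g=cv2.cvtColor(i,cv2.COLOR_BGR2GRAY).astype(int)
def fx(uv,z):
    p=onz("wrist",uv,z,o)[:,:2]-[580,-31.8];return np.c_[p@[.837,.548],p@[-.548,.837]].round(1)
for u in(306,308,337,339): print(u,[(r,int(g[r,u])) for r in range(150,300) if abs(g[r+1,u]-g[r-1,u])>12])
print([(u,int(g[215,u])) for u in range(260,390) if abs(g[215,u+1]-g[215,u-1])>12])
print([(r,fx([[322,r]],66)[0,0]) for r in range(160,300,10)])
E
```

```text
306 [(162, 76), (163, 92), (164, 105), (172, 112), (173, 67), (174, 91), (195, 104), (207, 102), (208, 86), (213, 89), (215, 95), (216, 114), (252, 109), (253, 84), (255, 73), (256, 182), (257, 220)]
308 [(162, 75), (163, 93), (164, 106), (172, 113), (173, 70), (174, 90), (200, 109), (201, 98), (202, 80), (203, 67), (204, 46), (217, 58), (218, 68), (219, 78), (220, 94), (221, 111), (252, 109), (253, 81), (255, 71), (256, 186), (257, 223)]
337 [(162, 68), (163, 94), (164, 109), (172, 113), (173, 70), (174, 94), (201, 107), (202, 100), (203, 72), (204, 67), (205, 47), (217, 58), (218, 74), (219, 96), (220, 109), (252, 110), (253, 83), (254, 58), (255, 65), (256, 153), (257, 179), (258, 183), (259, 215), (271, 208), (272, 176), (273, 117), (275, 115), (276, 177), (277, 206), (278, 203), (279, 126), (280, 173), (281, 177), (282, 112), (284, 114), (286, 105), (288, 114), (289, 173), (291, 172), (292, 109), (293, 111), (295, 99), (296, 94), (297, 113), (298, 171)]
339 [(162, 69), (163, 94), (164, 105), (172, 113), (173, 67), (174, 87), (175, 103), (214, 102), (252, 108), (253, 81), (255, 72), (256, 179), (257, 217), (285, 208), (286, 185), (287, 176), (288, 207), (294, 204), (295, 180), (296, 180), (297, 206)]
[(271, 141), (272, 189), (273, 221), (285, 228), (286, 196), (287, 136), (288, 99), (306, 95), (307, 67), (308, 47), (309, 49), (310, 62), (311, 85), (312, 101), (333, 104), (334, 79), (335, 54), (337, 52), (338, 84), (339, 112), (340, 114), (341, 94), (342, 100), (359, 106), (363, 127), (364, 192), (365, 220), (371, 223), (372, 205), (373, 161), (374, 135)]
[(160, np.float64(-106.1)), (170, np.float64(-99.6)), (180, np.float64(-93.0)), (190, np.float64(-86.3)), (200, np.float64(-79.5)), (210, np.float64(-72.7)), (220, np.float64(-65.7)), (230, np.float64(-58.7)), (240, np.float64(-51.5)), (250, np.float64(-44.3)), (260, np.float64(-36.9)), (270, np.float64(-29.5)), (280, np.float64(-21.9)), (290, np.float64(-14.2))]
```

View pics/chk.png

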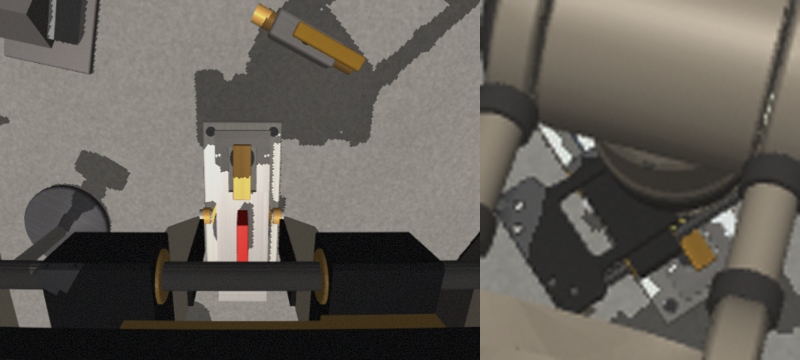

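```bash
python3 - <<'E'
from h import *
np.set_printoptions(precision=1,suppress=True)
c=onz("top",[[400.4,260.8],[434.2,247.7],[451.2,291.5],[417.7,302.7]],6);print(c,c.mean(0))
for k in range(4):
    e=c[(k+1)%4]-c[k];print(np.linalg.norm(e),np.degrees(np.arctan2(e[1],e[0])))
t=cv2.imread("pics/top0.png")[:,:,::-1];s=cv2.imread("pics/scene0.png")[:,:,::-1]
for n,i,b in(("top",t,(420,262,455,298)),("scene",s,(180,255,215,285))):
    k=blobs(i,(3,170,60),(15,255,255),b)[0];r=cv2.minAreaRect(k);print(n,r,cv2.contourArea(k),cv2.boxPoints(r).tolist())
E
```

```text
[[ 539.4 -249.     6. ]
 [ 570.8 -330.4    6. ]
 [ 466.8 -364.8    6. ]
 [ 441.  -285.6    6. ]] [ 504.5 -307.5    6. ]
87.2661143250571 -68.94920080550342
109.52607545559292 -161.67492370196808
83.28682851279288 108.03079768488459
105.0201337403967 20.44327056934105
top ((437.25006103515625, 278.7500305175781), (16.970561981201172, 10.60660171508789), 45.0) 145.5 [[427.50006103515625, 276.5000305175781], [435.00006103515625, 269.0000305175781], [447.00006103515625, 281.0000305175781], [439.50006103515625, 288.5000305175781]]
scene ((197.28822326660156, 269.45294189453125), (18.253767013549805, 10.27733039855957), 57.528804779052734) 158.0 [[188.0529327392578, 264.5117492675781], [196.72352600097656, 258.9941101074219], [206.5235137939453, 274.3941345214844], [197.85292053222656, 279.9117736816406]]
```

Emit:
carry_out(
  rows=[
    [-5,-20,0,0],
    [-11,-55,0,-5],
    [-17,-90,0,-10],
    [-23,-125,0,-13.8],
    [-30,-160,-10,-13.8],
    [-36,-195,-20,-13.8],
    [-42,-225,-30,-13.8],
    [-46,-245,-40,-13.8],
    [-46,-250.6,-44,-13.8],
    [-46,-250.6,-44,-13.8],
    [-46,-250.6,-44,-13.8],
  ],
  hand=70,
)

```text
time: 17.22
tool_pos: [485.0, -312.8, 147.8]
tcp_rot: [1.339, 1.562, -3.03]
contact_force: [0.1, 0.5, 0.1]
grip_width: 70.0
```

```bash
python3 - <<'E'
from h import *
from scipy.spatial.transform import Rotation as R
np.set_printoptions(precision=1,suppress=True)
o=get_obs();i=capture("wrist");cv2.imwrite("pics/p1.png",i[:,:,::-1]);M=R.from_euler("xyz",o["tcp_rot"]).as_matrix()
print(o["tool_pos"],"toolz yaw",np.degrees(np.arctan2(M[1,2],M[0,2])))
for k in blobs(i,(3,150,40),(16,255,255),(0,0,640,480),200)[:3]:
    r=cv2.minAreaRect(k);print(r,cv2.contourArea(k),cv2.boundingRect(k)); 
    q=k[:,0];print("top",q[q[:,1].argmin()],"left",q[q[:,0].argmin()],"right",q[q[:,0].argmax()],"bot",q[q[:,1].argmax()])
    # widths per row
    for v in range(q[:,1].min(),q[:,1].max()+1,6):
        x=q[abs(q[:,1]-v)<=0][:,0];print(v,x.min(),x.max(),(x.min()+x.max())/2)
h=cv2.cvtColor(i,cv2.COLOR_RGB2HSV);print(h[::8,322].tolist())
E
```

```text
[ 485.  -312.8  147.8] toolz yaw 109.69381930688192
((318.4411926269531, 262.73529052734375), (44.38401794433594, 51.66008758544922), 14.03624439239502) 1785.5 (297, 237, 46, 53)
top [316 237] left [297 257] right [342 258] bot [318 289]
237 316 322 319.0
243 305 334 319.5
249 299 339 319.0
255 298 341 319.5
261 297 341 319.0
267 299 340 319.5
273 301 338 319.5
279 303 337 320.0
285 308 332 320.0
[[38, 14, 71], [18, 16, 81], [30, 16, 79], [24, 16, 78], [21, 23, 79], [30, 19, 79], [17, 22, 83], [17, 23, 79], [30, 13, 77], [24, 16, 78], [20, 20, 75], [13, 22, 81], [15, 19, 80], [24, 16, 78], [6, 15, 83], [18, 17, 75], [25, 19, 81], [26, 22, 80], [15, 12, 83], [12, 17, 77], [0, 14, 73], [21, 22, 81], [18, 17, 73], [0, 26, 60], [8, 15, 69], [18, 19, 68], [20, 12, 62], [20, 22, 71], [0, 4, 58], [18, 22, 59], [10, 197, 132], [12, 212, 131], [11, 195, 135], [10, 194, 134], [11, 195, 137], [11, 215, 133], [11, 203, 185], [9, 18, 102], [11, 20, 104], [9, 17, 106], [7, 22, 105], [16, 20, 143], [19, 20, 141], [20, 22, 137], [50, 35, 22], [0, 17, 45], [60, 16, 49], [135, 10, 49], [45, 12, 44], [13, 22, 142], [18, 18, 144], [18, 18, 144], [18, 24, 141], [18, 17, 146], [19, 141, 65], [110, 81, 19], [126, 134, 19], [115, 73, 21], [150, 36, 21], [54, 55, 23]]
```

```bash
python3 - <<'E'
from h import *
np.set_printoptions(precision=1,suppress=True)
o=get_obs()
a=np.radians(19.6);n=np.array([-.5*np.cos(a),-.5*np.sin(a),.866])
for z in(96,99,102,105):
    p=onz("wrist",[[319.3,259.5]],z,o)[0];c,d=ray("wrist",[[319.3,259.5]],o)
    print(z,"face",p,"param18",p-18*n,"dist",np.linalg.norm(p-c))
i=cv2.imread("pics/p1.png")[:,:,::-1];print(i[230:296:3,320].tolist())
# top+scene: top face centres from initial pics; ends of box
t=[[443.2,284.7],[431.3,272.8]];s=[[192.4,261.8],[202.2,277.2]]
print([cross("top",t[0],"scene",s[0]),cross("top",t[1],"scene",s[1])])
E
```

```text
96 face [ 481.9 -316.    96. ] param18 [ 490.4 -313.    80.4] dist 222.2876852526023
99 face [ 480.9 -316.3   99. ] param18 [ 489.4 -313.3   83.4] dist 219.11209385710202
102 face [ 480.  -316.7  102. ] param18 [ 488.4 -313.6   86.4] dist 215.93650246160175
105 face [ 479. -317.  105.] param18 [ 487.5 -314.    89.4] dist 212.76091106610147
[[63, 62, 59], [61, 59, 61], [66, 53, 46], [136, 71, 36], [133, 66, 30], [134, 65, 26], [129, 64, 27], [132, 66, 27], [133, 67, 29], [134, 68, 31], [227, 116, 52], [226, 113, 53], [134, 65, 27], [136, 68, 30], [136, 69, 33], [138, 70, 33], [140, 75, 33], [208, 102, 44], [187, 91, 38], [189, 94, 40], [122, 98, 88], [105, 99, 99]]
[(array([ 474.9, -319. ,   99.6]), np.float64(6.913503797093414)), (array([ 501.2, -308.2,   67.7]), np.float64(5.920056420091067))]
```

Emit:
carry_out(
  rows=[
    [0.7,-1.9,-20,0],
    [0.7,-1.9,-45,0],
    [0.7,-1.9,-63,0],
    [0.7,-1.9,-73,0],
    [0.7,-1.9,-75.5,0],
    [0.7,-1.9,-75.5,0],
    [0.7,-1.9,-75.5,0],
  ],
  hand=46,
)

```text
time: 17.85
tool_pos: [486.9, -314.5, 74.2]
tcp_rot: [1.691, 1.564, -2.676]
contact_force: [1.1, -0.2, -0.1]
grip_width: 46.1
```

Emit:
carry_out(
  rows=[
    [0,0,0,0],
    [0,0,0,0],
    [0,0,0,0],
    [0,0,0,0],
    [0,0,0,0],
    [0,0,0,0],
    [0,0,0,0],
    [0,0,0,0],
    [0,0,0,0],
  ],
  hand=0,
)

```text
time: 18.6
tool_pos: [487.0, -314.5, 74.7]
tcp_rot: [1.752, 1.564, -2.615]
contact_force: [-0.9, 1.6, 5.7]
grip_width: 23.5
```

Emit:
carry_out(
  rows=[
    [-3.8,-1.3,6.9,0],
    [-7.5,-2.7,13.9,0],
    [-11.3,-4,20.8,0],
    [-15.1,-5.4,27.7,0],
    [-18.8,-6.7,34.6,0],
    [-22.6,-8,41.6,0],
    [-26.4,-9.4,48.5,0],
    [-29,-10.3,53.4,0],
    [-31,-11,60,0],
    [-31,-11,75,0],
    [-31,-11,80,0],
    [-31,-11,80,0],
  ],
)

```text
time: 19.6
tool_pos: [456.7, -326.1, 156.3]
tcp_rot: [2.262, 1.565, -2.105]
contact_force: [0.9, -0.2, -1.0]
grip_width: 23.1
```

```bash
python3 st.py; python3 - <<'E'
from h import *
s=capture("scene");w=capture("wrist");cv2.imwrite("pics/p2s.png",s[:,:,::-1]);cv2.imwrite("pics/p2w.png",w[:,:,::-1])
for k in blobs(s,(3,150,40),(16,255,255),(140,180,260,320),20)[:2]:print("scene orange",cv2.boundingRect(k),cen(k),cv2.minAreaRect(k))
for k in blobs(w,(3,150,40),(16,255,255),(200,150,440,480),60)[:2]:print("wrist orange",cv2.boundingRect(k),cen(k))
E
```

```text
19.6 [ 456.6839036  -326.08307978  156.29464081] fix -264.4827004109772 -178.7377169472863 [ 0.85966648 -0.21958166 -0.98529306] 23.12790293431586
scene orange (177, 225, 12, 20) [181.66046512 235.12403101] ((182.5692138671875, 234.05386352539062), (19.349416732788086, 9.550674438476562), 82.87498474121094)
wrist orange (288, 288, 68, 61) [321.36500077 320.03305998]
```

Emit:
carry_out(
  rows=[
    [-13,-4.7,0,0],
    [-26.7,-9.5,-10,0],
    [-26.7,-9.5,-40,0],
    [-26.7,-9.5,-65,0],
    [-26.7,-9.5,-82,0],
    [-26.7,-9.5,-82,0],
    [-26.7,-9.5,-82,0],
  ],
)

```text
time: 20.28
tool_pos: [428.3, -334.5, 71.6]
tcp_rot: [1.366, 1.563, -3.001]
contact_force: [-0.8, 0.7, -0.5]
grip_width: 23.1
```

Emit:
carry_out(
  rows=[
    [5,1.8,0,0],
    [10,3.6,0,0],
    [15,5.3,0,0],
    [20,7.1,0,0],
    [24,8.5,0,0],
    [28,10,0,0],
    [31,11,0,0],
    [34,12.1,0,0],
    [36.5,13,0,0],
    [36.5,13,0,0],
  ],
)

```text
time: 21.12
tool_pos: [463.6, -321.3, 71.2]
tcp_rot: [1.279, 1.559, -3.087]
contact_force: [-6.3, -2.3, -2.6]
grip_width: 23.6
```

```bash
cat > pst.py <<'E'
from h import *
o=get_obs();d=o["tool_pos"][:2]-[497.5,-310.5];print(o["time"],o["tool_pos"],"rackx",d@[.942,.335],d@[-.335,.942],o["contact_force"],o["moment"],o["grip_width"])
s=capture("scene");w=capture("wrist");n=f"{o['time']:.2f}";cv2.imwrite(f"pics/ps{n}.png",s[:,:,::-1]);cv2.imwrite(f"pics/pw{n}.png",w[:,:,::-1])
for k in blobs(w,(3,150,40),(16,255,255),(200,150,440,480),60)[:1]:print("wrist orange",cv2.boundingRect(k),cen(k),cv2.contourArea(k))
for k in blobs(s,(3,150,40),(16,255,255),(140,150,420,320),20)[:2]:print("scene orange",cv2.boundingRect(k),cv2.minAreaRect(k))
E
python3 pst.py
```

```text
21.1167 [ 463.59086344 -321.28196655   71.22633827] rackx -35.55436543209749 1.202948259077834 [-6.3131901  -2.26928785 -2.61402568] [-0.41855056  1.18020643 -0.03304229] 23.602476975421357
wrist orange (288, 282, 69, 67) [321.91890498 318.43960062] 3555.5
scene orange (187, 258, 8, 18) ((190.5, 266.4999694824219), (16.933094024658203, 5.753964424133301), 80.53767395019531)
```

Emit:
carry_out(
  rows=[
    [2,0.3,1.5,0],
    [4,1,3,0],
    [6,1.7,4,0],
    [7.5,2.2,4,0],
    [8.5,2.5,4,0],
    [8.5,2.5,4,0],
  ],
)

```text
time: 21.72
tool_pos: [470.7, -318.5, 74.8]
tcp_rot: [1.207, 1.556, 3.124]
contact_force: [-5.8, -1.6, -1.0]
grip_width: 22.9
```

```bash
python3 pst.py
```

```text
21.7167 [ 470.65345711 -318.52486748   74.78094083] rackx -27.977774011371693 1.434166698962155 [-5.75617778 -1.60716033 -0.98173149] [-0.27008217  1.25772876  0.04027847] 22.910117249173705
wrist orange (288, 270, 69, 79) [321.89510324 313.20715831] 4237.5
scene orange (190, 258, 6, 18) ((192.48077392578125, 266.4038391113281), (16.669872283935547, 4.3145551681518555), 78.69007110595703)
```

```bash
cat > tilt.py <<'E'
from h import *
c=camera_info("wrist");W=np.linalg.inv(c["mount"]);r=cv2.Rodrigues(W[:3,:3])[0]
def row(q,phi):
    t=np.radians(phi);h=-q*np.sin(t)-12*np.cos(t);v=q*np.cos(t)-12*np.sin(t)
    return cv2.projectPoints(np.float64([[-19-v,-h,0]]),r,W[:3,3],c["camera_matrix"],c["dist"])[0][0,0,1]
if __name__=="__main__":
  for q in(5,8,11,14): print(q,[round(row(q,f),1) for f in(-10,-5,0,5,10,20,30)])
E
python3 tilt.py
```

```text
5 [np.float64(317.9), np.float64(315.0), np.float64(312.3), np.float64(309.9), np.float64(307.7), np.float64(304.1), np.float64(301.6)]
8 [np.float64(323.4), np.float64(319.8), np.float64(316.4), np.float64(313.2), np.float64(310.2), np.float64(304.9), np.float64(300.8)]
11 [np.float64(329.2), np.float64(324.8), np.float64(320.6), np.float64(316.6), np.float64(312.7), np.float64(305.8), np.float64(300.1)]
14 [np.float64(335.2), np.float64(330.0), np.float64(325.0), np.float64(320.1), np.float64(315.4), np.float64(306.7), np.float64(299.3)]
```

```bash
python3 - <<'E'
from tilt import *
def row2(p,phi,dx=0):
    t=np.radians(phi);h=p*np.sin(t)-12*np.cos(t)+dx;v=-p*np.cos(t)-12*np.sin(t)
    return cv2.projectPoints(np.float64([[-19-v,-h,0]]),r,W[:3,3],c["camera_matrix"],c["dist"])[0][0,0,1]
for p in(22,25,28,31):print(p,[(f,round(row2(p,f),1),round(row(36-p,f),1)) for f in(-10,-5,0,5,10,15,20,30)])
E
```

```text
22 [(-10, np.float64(275.7), np.float64(335.2)), (-5, np.float64(278.6), np.float64(330.0)), (0, np.float64(281.9), np.float64(325.0)), (5, np.float64(285.5), np.float64(320.1)), (10, np.float64(289.3), np.float64(315.4)), (15, np.float64(293.5), np.float64(310.9)), (20, np.float64(297.8), np.float64(306.7)), (30, np.float64(307.1), np.float64(299.3))]
25 [(-10, np.float64(271.7), np.float64(329.2)), (-5, np.float64(275.2), np.float64(324.8)), (0, np.float64(279.1), np.float64(320.6)), (5, np.float64(283.2), np.float64(316.6)), (10, np.float64(287.6), np.float64(312.7)), (15, np.float64(292.3), np.float64(309.1)), (20, np.float64(297.2), np.float64(305.8)), (30, np.float64(307.6), np.float64(300.1))]
28 [(-10, np.float64(267.9), np.float64(323.4)), (-5, np.float64(271.9), np.float64(319.8)), (0, np.float64(276.3), np.float64(316.4)), (5, np.float64(281.0), np.float64(313.2)), (10, np.float64(286.0), np.float64(310.2)), (15, np.float64(291.2), np.float64(307.4)), (20, np.float64(296.7), np.float64(304.9)), (30, np.float64(308.1), np.float64(300.8))]
31 [(-10, np.float64(264.1), np.float64(317.9)), (-5, np.float64(268.7), np.float64(315.0)), (0, np.float64(273.7), np.float64(312.3)), (5, np.float64(278.9), np.float64(309.9)), (10, np.float64(284.4), np.float64(307.7)), (15, np.float64(290.1), np.float64(305.8)), (20, np.float64(296.1), np.float64(304.1)), (30, np.float64(308.6), np.float64(301.6))]
```

Emit:
carry_out(
  rows=[
    [1,0.2,0,0],
    [1.8,0.5,0,0],
    [1.8,0.5,0,0],
    [-2,-1,0,0],
    [-4,-2,20,0],
    [-4,-2,50,0],
    [-4,-2,85,0],
    [-4,-2,105,0],
    [-4,-2,105,0],
    [-4,-2,105,0],
  ],
)

```text
time: 22.65
tool_pos: [467.3, -320.7, 180.9]
tcp_rot: [1.35, 1.558, -3.015]
contact_force: [0.5, 0.1, -0.5]
grip_width: 23.0
```

```bash
python3 pst.py; python3 - <<'E'
from h import *
import glob
np.set_printoptions(precision=1,suppress=True)
o=get_obs();s=capture("scene");cv2.imwrite("pics/q1.png",s[:,:,::-1]);b=cv2.imread("pics/scene0.png")[:,:,::-1]
c=camera_info("scene");W=np.linalg.inv(c["pose"]);rv=cv2.Rodrigues(W[:3,:3])[0]
G=o["tool_pos"]+[0,0,19]
P=np.float64([G+[0,0,9],G,G-[0,0,27],G-[0,0,77]]);px=cv2.projectPoints(P,rv,W[:3,3],c["camera_matrix"],c["dist"])[0][:,0];print("pred headtop,G,shoulder,tip",px.tolist())
d=np.abs(s.astype(int)-b).max(2)
x,y=px[2].round().astype(int)
for v in range(y-8,y+34,2):
    print(v,[int(q) for q in s[v,x-14:x+15].mean(1)],[int(q) for q in d[v,x-14:x+15]])
E
```

```text
22.65 [ 467.30518586 -320.70096363  180.93793499] rackx -31.860837735379363 0.5059549972774882 [ 0.45424311  0.1289995  -0.53530809] [ 0.08329088 -0.00087968  0.0155048 ] 23.037269851431766
wrist orange (288, 271, 68, 78) [321.81918937 313.56563838] 4165.5
scene orange (178, 216, 10, 21) ((183.3658447265625, 226.20730590820312), (8.724092483520508, 20.208972930908203), 6.34019136428833)
pred headtop,G,shoulder,tip [[181.07030691128924, 219.0219031421255], [181.70041757588456, 222.65339043132548], [183.54868418034846, 233.31691417401552], [186.81367754714137, 252.19634195390532]]
225 [70, 70, 71, 70, 72, 70, 68, 69, 69, 70, 64, 54, 55, 57, 54, 56, 52, 38, 31, 31, 41, 61, 71, 68, 67, 68, 69, 69, 70] [44, 45, 45, 46, 43, 44, 46, 44, 46, 44, 50, 65, 82, 80, 82, 80, 79, 79, 85, 83, 72, 52, 44, 43, 44, 42, 44, 43, 42]
227 [71, 71, 69, 70, 70, 71, 68, 68, 69, 69, 70, 63, 46, 60, 68, 63, 56, 59, 43, 30, 31, 52, 72, 68, 68, 67, 69, 68, 68] [43, 44, 47, 46, 46, 43, 46, 45, 42, 43, 40, 50, 82, 79, 76, 78, 81, 68, 75, 82, 82, 59, 40, 43, 45, 45, 44, 45, 43]
229 [67, 70, 70, 71, 70, 71, 70, 69, 6
[... 3831 characters left out ...]
70, 69, 69, 70, 68, 69, 69, 67, 69, 67, 69, 68, 69, 69, 69, 69, 67, 69, 69, 69, 68, 69, 66, 66, 68] [45, 43, 40, 43, 44, 45, 44, 44, 46, 44, 44, 44, 42, 44, 42, 43, 44, 43, 42, 41, 44, 43, 59, 76, 92, 104, 111, 111, 85]
263 [70, 70, 70, 70, 69, 69, 70, 69, 69, 69, 68, 69, 69, 69, 68, 69, 68, 68, 69, 68, 68, 67, 68, 69, 68, 67, 67, 69, 70] [42, 44, 44, 43, 44, 45, 44, 45, 44, 44, 43, 44, 44, 44, 45, 43, 43, 42, 44, 51, 79, 91, 103, 102, 103, 108, 99, 91, 85]
265 [67, 68, 68, 69, 68, 68, 68, 68, 68, 68, 67, 67, 67, 68, 68, 70, 70, 70, 70, 70, 69, 69, 69, 69, 68, 68, 69, 67, 67] [43, 43, 44, 43, 42, 41, 41, 44, 42, 44, 42, 41, 42, 42, 43, 44, 43, 47, 59, 96, 104, 99, 96, 82, 77, 83, 86, 91, 93]
```

Emit:
carry_out(
  rows=[
    [-1,-0.4,-35,0],
    [-1,-0.4,-70,0],
    [-1,-0.4,-95,0],
    [-1,-0.4,-106,0],
    [-1,-0.4,-106,0],
    [2,0.5,-106,0],
    [4,1.2,-106,0],
    [6,1.9,-106,0],
    [7.5,2.5,-106,0],
    [8.8,3,-106,0],
    [8.8,3,-106,0],
    [8.8,3,-106,0],
  ],
)

```text
time: 23.8
tool_pos: [473.5, -317.1, 72.4]
tcp_rot: [1.123, 1.551, 3.041]
contact_force: [-6.7, -1.5, -0.8]
grip_width: 23.2
```

```bash
python3 pst.py
```

```text
23.8 [ 473.54269526 -317.10685267   72.44102466] rackx -24.781076705640828 1.8020418731234678 [-6.71542905 -1.5382026  -0.76888583] [-0.40029859  1.32444545 -0.03324534] 23.190168317573114
wrist orange (288, 267, 69, 82) [321.83507137 311.60221137] 4507.0
scene orange (191, 260, 6, 16) ((193.6097412109375, 267.4878234863281), (15.018688201904297, 4.1963982582092285), 83.6598129272461)
```

Emit:
carry_out(
  rows=[
    [-3,-1,0,0],
    [-6,-2,15,0],
    [-10,-3,45,0],
    [-10,-3,80,0],
    [-10,-3,103,0],
    [-10,-3,106,0],
    [-10,-3,106,0],
    [-10,-3,106,0],
  ],
)

```text
time: 24.57
tool_pos: [463.3, -319.7, 177.9]
tcp_rot: [1.092, 1.551, 3.011]
contact_force: [-0.4, -0.4, -1.1]
grip_width: 23.0
```

```bash
python3 pst.py; cat > sh.py <<'E'
from h import *
o=get_obs();s=capture("scene").astype(int)
c=camera_info("scene");W=np.linalg.inv(c["pose"]);rv=cv2.Rodrigues(W[:3,:3])[0]
G=o["tool_pos"]+[0,0,19]
pr=lambda P:cv2.projectPoints(np.float64(P),rv,W[:3,3],c["camera_matrix"],c["dist"])[0][:,0]
px=pr([G-[0,0,27],G-[0,0,77]]);print("pred shoulder,tip",px.tolist())
for v in range(int(px[0,1])+4,int(px[1,1])+5):
    x=int(round(np.interp(v,px[:,1],px[:,0])))
    w=s[v,x-9:x+10].mean(1);k=np.clip(108-w,0,45);k[np.abs(np.arange(-9,10))>6]=0
    print(v,[int(q) for q in w],round(x+float((k*np.arange(-9,10)).sum()/max(k.sum(),1)),2))
E
python3 sh.py
```

```text
24.5667 [ 463.33397647 -319.68490119  177.86083716] rackx -35.261336061586306 2.7934409616909317 [-0.43493976 -0.35216123 -1.13214226] [ 0.04877203 -0.04363746  0.03979588] 22.99876136245896
wrist orange (288, 268, 69, 81) [321.82517747 312.22670291] 4414.0
scene orange (180, 216, 7, 20) ((183.2760009765625, 225.2679901123047), (19.051300048828125, 4.56157922744751), 79.69515228271484)
pred shoulder,tip [[183.04180207449426, 233.12683502850527], [186.31202778625655, 251.95780314505646]]
237 [122, 121, 121, 121, 108, 78, 57, 60, 59, 67, 102, 124, 120, 118, 119, 120, 120, 120, 125] 182.19
238 [121, 120, 119, 120, 114, 84, 58, 61, 60, 64, 97, 123, 120, 120, 120, 119, 120, 120, 117] 182.34
239 [118, 118, 119, 120, 119, 99, 54, 59, 60, 57, 89, 125, 120, 118, 118, 119, 120, 119, 112] 182.62
240 [118, 119, 117, 117, 122, 109, 60, 61, 59, 55, 85, 126, 121, 118, 119, 119, 118, 117, 119] 182.78
241 [119, 119, 117, 118, 121, 112, 71, 58, 60, 56, 76, 114, 121, 118, 117, 118, 118, 119, 119] 182.95
242 [115, 117, 117, 119, 112, 78, 57, 61, 59, 66, 100, 122, 118, 117, 118, 117, 119, 122, 110] 183.2
[... 559 characters left out ...]
, 122, 120, 119, 122, 117, 91, 65, 68] 184.35
249 [118, 118, 117, 116, 115, 97, 53, 60, 59, 59, 89, 123, 121, 122, 117, 89, 63, 67, 68] 185.19
250 [118, 119, 119, 117, 119, 108, 66, 57, 58, 58, 88, 126, 124, 118, 88, 62, 67, 68, 69] 186.48
251 [124, 122, 119, 118, 118, 116, 95, 58, 56, 66, 103, 119, 100, 91, 64, 66, 67, 68, 68] 187.51
252 [101, 100, 108, 122, 121, 124, 121, 95, 73, 78, 104, 112, 59, 63, 65, 66, 68, 66, 67] 188.83
253 [62, 62, 78, 102, 99, 101, 103, 97, 80, 74, 79, 93, 64, 66, 68, 68, 68, 67, 68] 188.04
254 [69, 66, 65, 62, 61, 63, 64, 64, 66, 66, 65, 64, 67, 68, 69, 68, 67, 67, 68] 185.83
255 [69, 68, 69, 68, 67, 67, 68, 68, 68, 69, 67, 68, 69, 68, 68, 69, 67, 67, 68] 185.97
```

Emit:
carry_out(
  rows=[
    [8,12,15,0],
    [24,42,25,0],
    [40,74,25,0],
    [56,106,25,0],
    [73,138,25,0],
    [90,170,25,0],
    [107,202,25,0],
    [124,234,25,0],
    [140,266,25,0],
    [155,294,20,0],
    [165,314,5,0],
    [169,321,-15,0],
    [169,321,-32,0],
    [169,321,-37,0],
    [169,321,-37,0],
    [169,321,-37,0],
  ],
)

```text
time: 26.05
tool_pos: [631.9, 1.1, 139.6]
tcp_rot: [1.041, 1.548, 2.959]
contact_force: [-0.0, 0.5, -0.9]
grip_width: 23.2
```

```bash
cat > ins.py <<'E'
from h import *
o=get_obs();s=capture("scene");cv2.imwrite(f"pics/i{o['time']:.2f}.png",s[:,:,::-1])
c=camera_info("scene");W=np.linalg.inv(c["pose"]);rv=cv2.Rodrigues(W[:3,:3])[0]
pr=lambda P:cv2.projectPoints(np.float64(P),rv,W[:3,3],c["camera_matrix"],c["dist"])[0][:,0]
T=o["tool_pos"];A=T+[-3.5,-1.2,0];G=A+[0,0,19]
print(o["time"],T,o["contact_force"],o["grip_width"])
px=pr([G-[0,0,28],G-[0,0,78],[628.7,-.1,66],[629.7,-.1,66],[628.7,.9,66],[628.7,-.1,67]]);print("pred sh,tip,hole",px[:3].round(1).tolist(),"J x,y,z",(px[3:]-px[2]).round(2).tolist())
x,y=px[2].round().astype(int);g=s.mean(2).astype(int);print("x0",x-11)
for v in range(int(px[0,1])-2,y+8): print(v,g[v,x-11:x+12].tolist())
E
python3 ins.py
```

```text
26.05 [631.89438665   1.1313918  139.64962535] [-0.04098547  0.46986157 -0.87673518] 23.17808291041625
pred sh,tip,hole [[352.3, 225.1], [350.9, 242.7], [350.6, 247.7]] J x,y,z [[0.31, 0.22], [0.32, -0.18], [0.03, -0.34]]
x0 340
223 [117, 116, 117, 118, 112, 82, 67, 67, 70, 72, 70, 69, 71, 79, 87, 80, 60, 62, 128, 121, 117, 116, 115]
224 [115, 115, 118, 118, 119, 112, 100, 54, 63, 69, 70, 70, 72, 77, 76, 67, 62, 66, 127, 121, 118, 116, 114]
225 [115, 114, 116, 118, 118, 121, 122, 62, 51, 60, 63, 66, 69, 71, 68, 66, 59, 71, 127, 119, 116, 115, 115]
226 [114, 116, 116, 117, 117, 117, 119, 101, 41, 48, 54, 57, 63, 63, 63, 64, 58, 89, 122, 117, 114, 115, 115]
227 [116, 118, 118, 118, 118, 117, 118, 120, 95, 69, 49, 55, 54, 53, 56, 79, 98, 113, 118, 115, 113, 114, 114]
228 [117, 118, 118, 117, 116, 116, 116, 120, 126, 107, 52, 59, 57, 60, 80, 111, 124, 120, 117, 115, 114, 113, 114]
229 [118, 118, 119, 117, 113, 114, 114, 118, 123, 114, 51, 61, 59, 63, 103, 124, 121, 120, 118, 117, 116, 114, 113]
230 [122, 123, 120, 118, 114, 113, 114, 116, 119, 100, 52, 59, 59, 63, 109, 119, 117, 118, 117
[... 1931 characters left out ...]
83, 73, 64, 57, 58, 70, 121, 148, 145, 142, 143, 145, 104, 41, 102]
250 [81, 81, 82, 82, 81, 81, 81, 82, 83, 84, 84, 74, 70, 84, 151, 147, 143, 142, 145, 146, 66, 45, 115]
251 [84, 83, 81, 82, 80, 81, 82, 81, 83, 81, 80, 82, 121, 119, 147, 147, 143, 143, 146, 138, 42, 51, 127]
252 [75, 77, 79, 80, 84, 83, 82, 82, 82, 81, 75, 85, 154, 146, 145, 145, 142, 143, 146, 102, 35, 60, 126]
253 [65, 67, 70, 70, 73, 76, 76, 82, 82, 83, 84, 127, 151, 145, 146, 143, 144, 145, 146, 62, 39, 68, 127]
254 [60, 61, 62, 63, 62, 64, 65, 72, 70, 73, 90, 131, 143, 141, 153, 148, 147, 149, 138, 46, 39, 67, 126]
255 [48, 49, 54, 58, 57, 57, 59, 62, 60, 63, 82, 80, 102, 105, 121, 123, 125, 132, 106, 39, 43, 73, 111]
```

Emit:
carry_out(
  rows=[
    [1,0.8,-5,0],
    [1,0.8,-12,0],
    [1,0.8,-18,0],
    [1,0.8,-23,0],
    [1,0.8,-28,0],
    [1,0.8,-28,0],
  ],
)

```text
time: 26.6
tool_pos: [632.6, 1.8, 111.0]
tcp_rot: [1.041, 1.547, 2.959]
contact_force: [-0.9, -0.1, -0.7]
grip_width: 23.4
```

Emit:
carry_out(
  rows=[
    [0,0,-6,0],
    [0,0,-12,0],
    [0,0,-18,0],
    [0,0,-24,0],
    [0,0,-29,0],
    [0,0,-32,0],
    [0,0,-32,0],
  ],
)

```text
time: 27.18
tool_pos: [632.2, 1.8, 78.1]
tcp_rot: [1.047, 1.546, 2.965]
contact_force: [0.5, 0.7, -1.3]
grip_width: 23.1
```

Smooth so far; push on to the shoulder.

Emit:
carry_out(
  rows=[
    [0,0,-1,0],
    [0,0,-2,0],
    [0,0,-3,0],
    [0,0,-4,0],
    [0,0,-5,0],
    [0,0,-5.5,0],
    [0,0,-5.5,0],
  ],
)

```text
time: 27.77
tool_pos: [632.8, 1.9, 76.5]
tcp_rot: [1.042, 1.549, 2.959]
contact_force: [-7.6, 1.5, 20.5]
grip_width: 23.1
```

```bash
python3 st.py
```

```text
27.7667 [632.774169     1.89748948  76.5106409 ] fix 62.63820368818388 -0.715445921301189 [-7.62742053  1.49832113 20.49181356] 23.08504775835688
```

Emit:
carry_out(
  rows=[
    [0,0,1,0],
    [0,0,1,0],
    [0,0,1,0],
    [0,0,1,0],
    [0,0,2,0],
    [0,0,10,0],
    [0,0,35,0],
    [0,0,70,0],
    [-10,0,105,0],
    [-40,5,130,0],
    [-75,15,140,0],
    [-110,40,150,0],
    [-140,70,150,0],
    [-150,100,150,0],
    [-150,130,150,0],
    [-150,130,150,0],
  ],
  hand=50,
)

```text
time: 29.1
tool_pos: [481.8, 136.0, 227.7]
tcp_rot: [0.926, 1.55, 2.848]
contact_force: [1.0, -0.2, -0.4]
grip_width: 50.1
```

```bash
python3 st.py; python3 - <<'E'
from h import *
np.set_printoptions(precision=1,suppress=True)
o=get_obs();t=capture("top");s=capture("scene");cv2.imwrite("pics/f_t.png",t[:,:,::-1]);cv2.imwrite("pics/f_s.png",s[:,:,::-1])
F=lambda p:((np.array(p)[:2]-[580,-31.8])@np.array([[.837,-.548],[.548,.837]]))
a=blobs(t,(3,150,40),(16,255,255),(265,190,330,250),20);b=blobs(s,(3,150,40),(16,255,255),(330,200,375,260),20)
print([(cv2.boundingRect(k),cen(k)) for k in a[:2]],[(cv2.boundingRect(k),cen(k),cv2.minAreaRect(k)) for k in b[:2]])
if a and b: p,e=cross("top",cen(a[0]),"scene",cen(b[0]));print("pin",p,e,F(p))
c=camera_info("scene");W=np.linalg.inv(c["pose"]);rv=cv2.Rodrigues(W[:3,:3])[0]
print("pred head bottom/top px",cv2.projectPoints(np.float64([[629,0,66],[629,0,102]]),rv,W[:3,3],c["camera_matrix"],c["dist"])[0][:,0].tolist())
h=blobs(t,(18,130,90),(35,255,255),(300,235,345,290))
for k in h[:1]:
    r=cv2.minAreaRect(k);q=onz("top",[r[0]],78)[0];print("head",q,F(q))
x=blobs(t,(0,150,60),(4,255,255),(270,200,345,280),10)
for k in x[:1]: r=cv2.minAreaRect(k);q=onz("top",[r[0]],102)[0];print("tab",r,F(q))
x=blobs(t,(100,120,40),(130,255,255),(280,135,315,170));print("jar",cen(x[0]) if x else None)
x=blobs(t,(100,120,40),(130,255,255),(180,155,205,178));print("bottle",cen(x[0]) if x else None)
x=blobs(t,(20,130,120),(35,255,255),(300,310,345,335));print("valve",cen(x[0]) if x else None)
E
```

```text
29.1 [481.78384607 136.04457678 227.69189024] fix 9.77190723439152 194.3083631209705 [ 1.00212412 -0.20104928 -0.35314744] 50.06761033715839
[] [((346, 233, 11, 17), array([351. , 240.9]), ((350.94512939453125, 240.993896484375), (9.386679649353027, 16.56473159790039), 6.340191841125488))]
pred head bottom/top px [[350.72283412951504, 247.75281556800286], [351.7259525818919, 235.3894834117339]]
head [527.3 -66.   78. ] [-62.9   0.2]
tab ((306.88458251953125, 236.07691955566406), (19.969207763671875, 4.160251617431641), 56.3099365234375) [-0.8  0.8]
jar [296.1 153.1]
bottle [191.7 166.3]
valve [319.8 323.3]
```

```bash
python3 -c "
from plant import *
print(close_job())"
```

```text
the job is handed in; nothing more can be done
None
```

The job is handed in at about 29 s of the 72 s allowed. The gas cell is locked and the pin is in, as far as my checks show.

**What I did**
- **Link:** I levered its eye end against the underside of the brass head to tilt it about 32° in the pads. I then fed the eye over the outer end of the head, drew it in to the stem, levelled it on the cell and slid it back 12 mm to centre.
- **Pin:** I took the orange-headed pin; the red, pink and white ones lie loose and were not it. I pulled it out along its slope and nudged it upright on the rack's edge in two pushes. It went down through the link hole until the shoulder met the link at about 20 N, and I let go.

**Last checks**
- **Eye position:** tab to stud measures 62.1 mm along the fixture (62.0 expected), and the eye is about 0.6 mm off across it.
- **Pin depth:** the head is within 1 pixel (about 2 mm) of its home position in the scene view. This agrees with the shoulder contact.
- **Pin tilt:** about 1° before it went in, and near upright afterwards in the scene view.
- **Bystanders:** the jar and bottle pixels have not changed. The valve was found in its place but I did not compare it exactly.

**What failed or disagreed**
- The first close on the tab was lifted too early and missed, so I repeated it.
- My colour search did not find the orange head in the final top view, so the pin's final position rests on the scene view alone.
- The wrist camera and my other measurements disagreed by 2–5 mm on where the link and pin sat in the grip. I used the scene view to line the pin up with the hole.

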